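Sort the spice jars, the white-capped bottle and the teaspoon into their holders

TASK

Sort the handful of things at the front of the worktop into where they belong: stand each of the three spice jars in the bay of the wooden caddy whose floor pad has the colour of its cap (red, gold on yellow, black), stand the white-capped bottle in the small white stand, and lay the teaspoon lengthwise and flat, hollow side up, in the blue cutlery tray. Everything stands fully down on the floor of its holder, and no jar or bottle may be tipped over on the way.

Things in the scene. Friction and masses are not known exactly. Their poses are not given: they have to be found in the camera images.
- red_spice: Loose. Origin: centre of its underside; z up along its axis. Spice jar with a red cap, round, 47 mm in diameter and 97 mm tall (cap from 76 mm up), clear glass with a green-and-white label, 0.11 kg; stands upright on the worktop at the start.
- gold_spice: Loose. Origin: centre of its underside; z up along its axis. Spice jar with a gold cap, near round, 42 mm across and 96 mm tall (cap from 76 mm up), 0.11 kg; stands upright on the worktop at the start.
- black_spice: Loose. Origin: centre of its underside; z up along its axis. Spice jar with a black cap, round, 45 mm in diameter and 105 mm tall (cap from 84 mm up), green label, 0.11 kg; stands upright on the worktop at the start.
- white_bottle: Loose. Origin: centre of its underside; z up along its axis. Short clear bottle with a ribbed white cap, round, 48 mm in diameter and 82 mm tall (cap from 64 mm up), 0.107 kg; stands upright on the worktop at the start.
- teaspoon: Loose. Metal teaspoon, 130 mm long (own x), at most 26 mm wide (own y), 11 mm high, 0.03 kg; lies flat, hollow side up, across the robot's view (its length within 0.4 rad of world y). Origin: middle of its length on the underside; z up. It can be gripped across its width at the origin.
- spice_caddy: Fixed wooden tray, 74 (own x) by 214 mm (own y; left for the robot, within 0.2 rad), walls 30 mm high, 4 thick; three bays in a row, 66 x 66 mm inside, 4 mm apart. Origin: centre of its underside, on the worktop; z up. Bay centres: own x 0, own y +70 mm (red floor pad), 0 (yellow), -70 mm (black); pad tops 6 mm above the origin. Gripping across own x clears the next bay.
- bottle_stand: Fixed. Small white square stand with one bay, 82 x 82 mm outside, 74 x 74 mm inside, walls 25 mm high and 4 mm thick, white floor pad whose top is 6 mm above the origin. Origin: centre of its underside, on the worktop; z up; yaw within 0.2 rad of the world axes.
- cutlery_tray: Fixed. Shallow blue tray, 128 mm (own x) by 172 mm (own y, its length; within 0.2 rad of world y) outside, 120 x 164 mm inside, walls 16 mm high and 4 mm thick, inner floor 4 mm above the origin. Origin: centre of its underside, on the worktop; z up.

How it is judged:
By the outcome, as a careful person would: the job done as asked, in the order asked, and still so for the second after the job is handed in, with the robot touching nothing.
It also fails if it takes over 136 s, if anything falls off the work surface, if the arm or the gripper's body presses on something with over 40 N, if the wrist force passes 120 N, or if a joint passes its speed limit or range.

ROBOT

A 7-joint arm with a two-finger parallel gripper is mounted at the origin on a cart in front of the work surface, level with it; the furniture and walls round the work are solid. World frame = base frame: x ahead of the robot, y to its left, z up, the work surface at z = 0. Lengths are in m, angles in rad, forces in N, time in s.
With the tool pointing down it reaches from about 0.35 to 0.9 m from the base axis. Payload 19.9 kg.
Tool frame: the origin (TCP) lies on the centre line of the jaws, within the pads' length; the fingertips stand 11 mm ahead of it and the grasp point (between the pads) lies 8 mm behind it; z points along the fingers, y is the line along which they close (so a half turn about z gives the same grasp; the last joint's range is limited). The gripper opens to 85 mm and grips with 20 to 120 N. Pads are 22 mm wide; open, the fingers measure 114 mm over their backs; the gripper's body (76 mm by 85 mm) begins 54 mm behind the grasp point. The pads swing forward as they close: fully open they stand 13 mm farther back than shut.
Start: joints at [1.24, 0.417, -0.01, 1.614, 0.005, 1.111, -0.053], TCP at [0.179, -0.599, 0.203] pointing down, gripper open.
Joint ranges: [-2.81, 2.81], [-0.39, 2.02], [-1.27, 1.25], [0.06, 2.57], [-1.19, 4.33], [0.19, 2], [-2.82, 2.82]. Speed limits (rad/s): [1.89, 1.89, 2.39, 2.39, 3.01, 3.01, 3.01].

INTERFACE

Orientations are given as a rotation vector (axis times angle).
In Python, from cell import status, imaging, ctrl gives the robot as it stands. The module is installed in compiled form; this text tells all that it offers.
- The arm moves only by the tool servo_tool, never from a script. Its argument "increments" is a list of rows, each an object of numbers: "dx", "dy", "dz": the shift along the tool's x, y, z each as a share of 20 mm, from -1 to 1; "rx", "ry", "rz": the turn, a rotation vector about the tool's x, y, z each as a share of 90 degrees, from -1 to 1; "claw": the opening, from -1 (shut) to 1 (fully open). A call has 1 to 20 rows; each row shifts and turns the commanded pose from where the row before left it, along the tool's axes as they then stand; what a row does not reach is not made up. A row lasts 1/8 s, in which the tool goes at most 62.5 mm and 10.7 degrees, less where a joint would pass 70% of its speed; a pose out of reach is approached as far as the arm can. A call with a number of a shift or a turn outside -1 to 1 is refused whole. A call with a gripper value outside its range is refused whole. The fingers move at their own pace and stop on an object; the grip force is fixed at half the most. Time passes only in rows, so rows that do not move let the fingers close. It gives the time, the measured TCP pose, the force, the opening and the grip force at its end, in the units of the state.
- status.observe(): the state, without advancing time (a new reading comes with each control period).
- imaging.grab_frame(name): name is "side" or "top"; returns the picture (420x560x3 uint8, blue, green, red); there is no depth.
- imaging.camera_model(name): a dict with "intrinsics" (3x3 intrinsics, pixels), "world_from_camera" (4x4, takes a point from camera to world coordinates). Camera axes: x right, y up, looking along -z (the intrinsics and any distortion apply to the point x, -y, -z); pixel columns grow to the right and rows downward; lengths in m; the calibration is good to about 2 mm. A picture is of the moment at which its call begins. camera_model takes no time and is no camera call.
- ctrl.close_job(): hands the job in; it is judged then, once.
The state is a dict: "t": time; "joint_pos": joint angles; "qd": joint speeds; "joint_efforts": joint torques, N m; "tool_pos": TCP position; "orientation": TCP orientation; "contact_force": force on the tool from outside, world axes, zero at the start; "ft_torque": the same for the moment, N m; "width": finger opening in m; "gripper_force": force on a finger pad.
Only numpy, scipy, OpenCV 4.12 (cv2) and the standard library are available. Lean on these libraries where they do the work, as an engineer would, in place of code of your own. Each camera call takes 0.05 s, during which the arm holds its last target. There are 200 camera calls.

## Working session

There is one attempt and no reset: what is moved stays moved. The work goes in short steps, Python scripts to look and compute and a tool call to move; the robot and the scene stay as the last step left them, time stands still between calls to the robot, and variables do not carry over. Pictures are saved under pics/ and viewed, at most 14 in all, crops included, and the job is handed in when it is done.

Besides the shell and the picture viewer there is one more tool, called after "Request:" as name(argument=value, ...), one argument or row to a line, values as JSON. servo_tool: Moves the arm, as the interface text tells. Its arguments: {"type":"object","properties":{"increments":{"type":"array"}},"required":["increments"]}

```bash
mkdir -p pics; ls; python3 - <<'E'
from cell import status, imaging
import cv2, numpy as np
np.set_printoptions(precision=4,suppress=True)
for n in("top","side"):
    cv2.imwrite(f"pics/{n}0.png",imaging.grab_frame(n)); m=imaging.camera_model(n); print(n,m)
s=status.observe(); print(s)
E
```

```text
pics
top {'intrinsics': array([[468.292 ,   0.    , 278.2158],
       [  0.    , 468.292 , 198.8769],
       [  0.    ,   0.    ,   1.    ]]), 'world_from_camera': array([[ 0.0201,  0.9837, -0.1786,  0.2889],
       [-0.9996,  0.0164, -0.0219, -0.0133],
       [-0.0187,  0.179 ,  0.9837,  1.2386],
       [ 0.    ,  0.    ,  0.    ,  1.    ]])}
side {'intrinsics': array([[424.5276,   0.    , 273.7118],
       [  0.    , 424.5276, 212.6112],
       [  0.    ,   0.    ,   1.    ]]), 'world_from_camera': array([[-0.9683,  0.1512, -0.1988,  0.3236],
       [-0.2498, -0.5795,  0.7757,  0.8815],
       [ 0.0021,  0.8008,  0.5989,  0.6861],
       [ 0.    ,  0.    ,  0.    ,  1.    ]])}
{'t': 0.1, 'joint_pos': array([ 1.2395,  0.4179, -0.0103,  1.6141,  0.0047,  1.1107, -0.053 ]), 'qd': array([-0.0011, -0.0016,  0.0008, -0.0011,  0.0006,  0.0011, -0.0012]), 'joint_efforts': array([  0.0016, -86.5816,   0.6798, -43.5637,   0.0192,   0.0049,
         0.0001]), 'tool_pos': array([ 0.1785, -0.5986,  0.2026]), 'orientation': array([-3.1076, -0.4535,  0.0004]), 'contact_force': array([-1.0295,  0.4033, -0.0204]), 'ft_torque': array([0.0021, 0.0661, 0.0411]), 'gripper_force': 0.0, 'width': 0.08541212738787601}
```

View pics/top0.png

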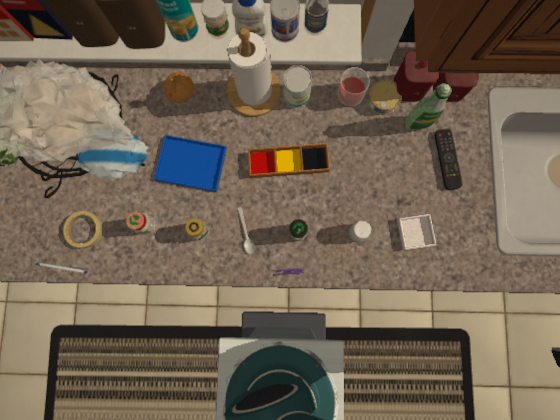

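View pics/side0.png

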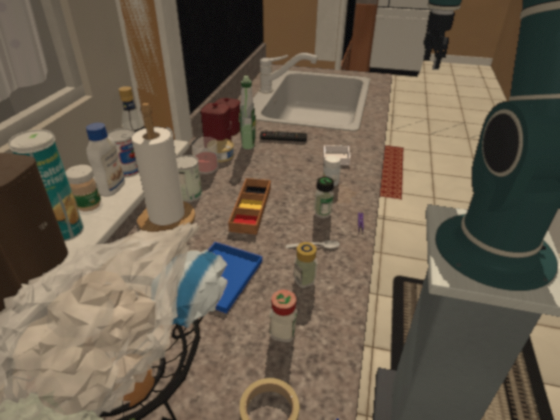

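The top view has x ahead pointing up and y to the left. From left to right it shows:
- Red cap at (137,219).
- Gold cap at (195,229).
- Spoon at (246,232), lying along world x rather than y, with the bowl near the robot.
- Black cap at (299,229).
- White cap at (362,231).
- White stand at (417,232).
- Blue tray at (190,163).
- Caddy at (288,160), with red, yellow and black pads from left to right.

The side view agrees with this.

```bash
cat > h.py <<'E'
import cv2, numpy as np
from cell import status, imaging
from scipy.spatial.transform import Rotation as R
np.set_printoptions(precision=4,suppress=True)
def cast(n,uv,z):
    m=imaging.camera_model(n);K=m["intrinsics"];T=m["world_from_camera"]
    uv=np.atleast_2d(np.array(uv,float)); d=np.c_[(uv[:,0]-K[0,2])/K[0,0],-(uv[:,1]-K[1,2])/K[1,1],-np.ones(len(uv))]@T[:3,:3].T
    o=T[:3,3]; return (o+d*((z-o[2])/d[:,2])[:,None])[:,:2]
def blob(mask,box):
    x0,y0,x1,y1=box; m=np.zeros_like(mask); m[y0:y1,x0:x1]=mask[y0:y1,x0:x1]
    cs,_=cv2.findContours(m,cv2.RETR_EXTERNAL,cv2.CHAIN_APPROX_NONE)
    return max(cs,key=cv2.contourArea)
def rect(n,c,z):
    p=cast(n,c[:,0,:],z); r=cv2.minAreaRect((p*1000).astype(np.float32)); return np.array(r[0]),np.array(r[1]),r[2]
E
python3 - <<'E'
from h import *
im=cv2.imread("pics/top0.png"); hsv=cv2.cvtColor(im,cv2.COLOR_BGR2HSV); H,S,V=cv2.split(hsv)
cap={"red":(((H<8)|(H>172))&(S>120),(120,205,160,245),.097),"gold":((H>15)&(H<35)&(S>110),(180,212,212,245),.096),
"black":((V<60),(285,215,312,245),.105),"white":((V>150)&(S<60),(345,218,378,246),.082),
"tray":((H>100)&(H<125)&(S>150),(140,125,240,200),.016),
"padR":((H<8)&(S>200)&(V>120),(240,140,335,185),.006),"padY":((H>22)&(H<32)&(S>200)&(V>150),(240,140,335,185),.006),"padK":(V<45,(302,140,335,178),.006),
"caddy":((S>130),(240,135,335,185),.03),
"stand":((V>150)&(S<60),(392,208,442,256),.025),
"spoon":((V>140)&(S<50),(234,203,258,258),.003)}
for k,(m,b,z) in cap.items():
    c=blob(m.astype(np.uint8)*255,b); print(k,cv2.boundingRect(c),*rect("top",c,z))
crops=[cv2.resize(im[195:265,110:250],None,fx=5,fy=5,interpolation=2)[:300],]
a=cv2.resize(im[130:260,110:270],None,fx=4.6,fy=4.6,interpolation=cv2.INTER_CUBIC); b=cv2.resize(im[130:260,240:450],None,fx=3.8,fy=3.8,interpolation=cv2.INTER_CUBIC)
cv2.imwrite("pics/a.png",a); cv2.imwrite("pics/b.png",b)
E
```

```text
red (136, 215, 11, 15) [430.0392 346.6286] [14.7457 39.112 ] 67.09703826904297
gold (185, 218, 19, 18) [422.0009 217.4764] [44.4936 41.2827] 47.08568572998047
black (289, 220, 18, 18) [422.3802 -36.3669] [41.5284 41.3755] 1.006693959236145
white (354, 220, 18, 18) [ 426.1031 -198.0557] [41.3593 40.9322] 45.51017761230469
tray (154, 135, 72, 57) [606.4819 254.5956] [172.5654 127.5798] 80.20143127441406
padR (251, 152, 17, 22) [612.4645  68.4838] [59.0697 43.4191] 1.7485073804855347
padY (277, 150, 17, 22) [620.1317  -1.4206] [58.0404 43.6935] 5.410964012145996
padK (302, 148, 25, 22) [626.976  -80.6541] [57.1509 61.7832] 5.411080837249756
caddy (248, 143, 82, 35) [614.1713 -11.0978] [ 80.057  214.0691] 5.281569004058838
stand (400, 214, 36, 36) [ 429.9163 -348.0759] [83.2542 82.197 ] 9.76406478881836
spoon (238, 208, 15, 46) [427.533  100.6028] [123.8945  19.4629] 10.885974884033203
```

View pics/a.png

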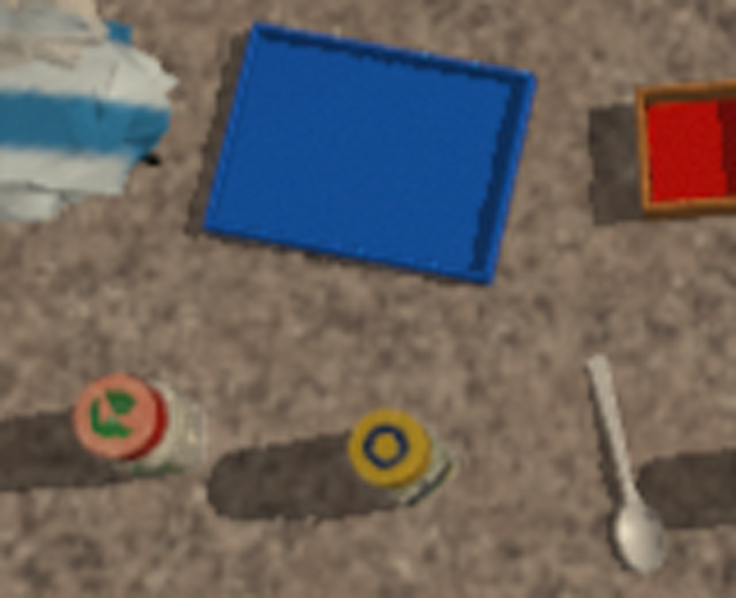

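View pics/b.png

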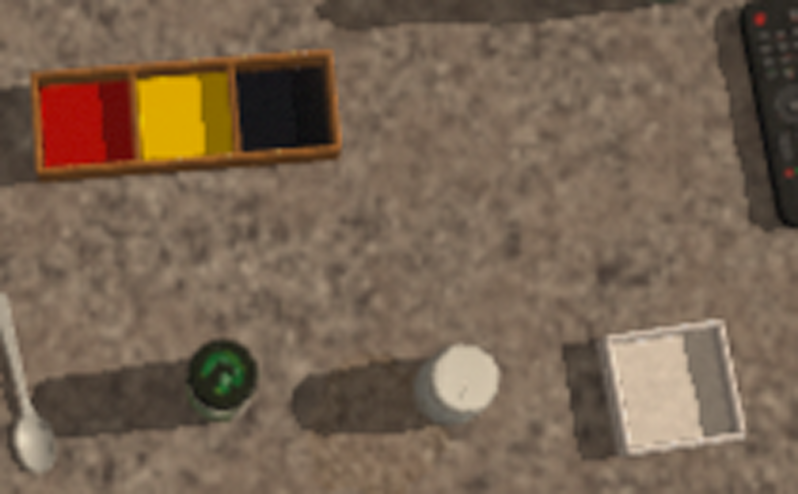

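The crops show the red cap at about (135.3,220), gold at (194.4,226.8), black at (298,228.1) and white at (362,229.4). All poses are now known. The caddy is at yaw +5.4° and the tray at about −10°.

```bash
cat >> h.py <<'E'
def go(tgt,yaw=None):
    s=status.observe(); r=R.from_rotvec(s["orientation"]); M=r.as_matrix()
    print("t",s["t"],"tcp",s["tool_pos"],"yaw",np.degrees(np.arctan2(M[1,0],M[0,0])),"tilt",M[:,2],"w",s["width"],"j",s["joint_pos"])
    for x in tgt:
        if len(x)==2: x=(*x,s["tool_pos"][2])
        print(np.array(x),"-> steps d/20mm",M.T@(np.array(x)-s["tool_pos"])/.02)
E
python3 - <<'E'
from h import *
for k,uv,z in(("red",(135.3,220),.097),("gold",(194.4,226.8),.096),("black",(298,228.1),.105),("white",(362,229.4),.082)): print(k,cast("top",uv,z))
E
```

```text
red [[0.4372 0.3644]]
gold [[0.423  0.2172]]
black [[ 0.4233 -0.0375]]
white [[ 0.4256 -0.1962]]
```

Request:
servo_tool(
  increments=[
    {"rz":-0.1095,"claw":1},
    {"rz":-0.1095,"claw":1},
    {"rz":-0.1095,"claw":1},
    {"rz":-0.1095,"claw":1},
    {"rz":-0.1095,"claw":1},
    {"rz":-0.1095,"claw":1},
    {"rz":-0.1095,"claw":1},
    {"rz":-0.1095,"claw":1},
    {"dx":1,"dy":1,"claw":1},
    {"dx":1,"dy":1,"claw":1},
    {"dx":1,"dy":1,"claw":1},
    {"dx":1,"dy":1,"claw":1},
    {"dx":1,"dy":1,"claw":1},
    {"dx":1,"dy":1,"claw":1},
    {"dx":1,"dy":1,"claw":1},
    {"dx":1,"dy":1,"claw":1},
  ],
)

```text
schema error: expected keys dx, dy, dz, rx, ry, rz, claw
```

Request:
servo_tool(
  increments=[
    {"dx":0,"dy":0,"dz":0,"rx":0,"ry":0,"rz":-0.1095,"claw":1},
    {"dx":0,"dy":0,"dz":0,"rx":0,"ry":0,"rz":-0.1095,"claw":1},
    {"dx":0,"dy":0,"dz":0,"rx":0,"ry":0,"rz":-0.1095,"claw":1},
    {"dx":0,"dy":0,"dz":0,"rx":0,"ry":0,"rz":-0.1095,"claw":1},
    {"dx":0,"dy":0,"dz":0,"rx":0,"ry":0,"rz":-0.1095,"claw":1},
    {"dx":0,"dy":0,"dz":0,"rx":0,"ry":0,"rz":-0.1095,"claw":1},
    {"dx":0,"dy":0,"dz":0,"rx":0,"ry":0,"rz":-0.1095,"claw":1},
    {"dx":0,"dy":0,"dz":0,"rx":0,"ry":0,"rz":-0.1095,"claw":1},
    {"dx":1,"dy":1,"dz":0,"rx":0,"ry":0,"rz":0,"claw":1},
    {"dx":1,"dy":1,"dz":0,"rx":0,"ry":0,"rz":0,"claw":1},
    {"dx":1,"dy":1,"dz":0,"rx":0,"ry":0,"rz":0,"claw":1},
    {"dx":1,"dy":1,"dz":0,"rx":0,"ry":0,"rz":0,"claw":1},
    {"dx":1,"dy":1,"dz":0,"rx":0,"ry":0,"rz":0,"claw":1},
    {"dx":1,"dy":1,"dz":0,"rx":0,"ry":0,"rz":0,"claw":1},
    {"dx":1,"dy":1,"dz":0,"rx":0,"ry":0,"rz":0,"claw":1},
    {"dx":1,"dy":1,"dz":0,"rx":0,"ry":0,"rz":0,"claw":1},
    {"dx":1,"dy":1,"dz":0,"rx":0,"ry":0,"rz":0,"claw":1},
    {"dx":1,"dy":1,"dz":0,"rx":0,"ry":0,"rz":0,"claw":1},
  ],
)

```text
t: 2.35
tool_pos: [0.3591, -0.38, 0.203]
orientation: [-2.113, -2.324, -0.0]
contact_force: [-0.7, -0.7, -0.9]
width: 0.085
gripper_force: 0.0
```

```bash
python3 -c "
from h import *
go([(.437,.364,.15)])"
```

```text
t 2.35 tcp [ 0.3591 -0.38    0.203 ] yaw 95.43939215467152 tilt [-0.0004  0.0004 -1.    ] w 0.08500129649879663 j [ 1.1069  0.2598 -0.412   1.8552  0.1187  1.0511  0.743 ]
[0.437 0.364 0.15 ] -> steps d/20mm [36.6617  7.4052  2.6605]
```

Request:
servo_tool(
  increments=[
    {"dx":1,"dy":1,"dz":0,"rx":0,"ry":0,"rz":0,"claw":1},
    {"dx":1,"dy":1,"dz":0,"rx":0,"ry":0,"rz":0,"claw":1},
    {"dx":1,"dy":1,"dz":0,"rx":0,"ry":0,"rz":0,"claw":1},
    {"dx":1,"dy":1,"dz":0,"rx":0,"ry":0,"rz":0,"claw":1},
    {"dx":1,"dy":1,"dz":0,"rx":0,"ry":0,"rz":0,"claw":1},
    {"dx":1,"dy":1,"dz":0,"rx":0,"ry":0,"rz":0,"claw":1},
    {"dx":1,"dy":1,"dz":0,"rx":0,"ry":0,"rz":0,"claw":1},
    {"dx":1,"dy":0.4,"dz":0,"rx":0,"ry":0,"rz":0,"claw":1},
    {"dx":1,"dy":0,"dz":0,"rx":0,"ry":0,"rz":0,"claw":1},
    {"dx":1,"dy":0,"dz":0,"rx":0,"ry":0,"rz":0,"claw":1},
    {"dx":1,"dy":0,"dz":0,"rx":0,"ry":0,"rz":0,"claw":1},
    {"dx":1,"dy":0,"dz":0,"rx":0,"ry":0,"rz":0,"claw":1},
    {"dx":1,"dy":0,"dz":0,"rx":0,"ry":0,"rz":0,"claw":1},
    {"dx":1,"dy":0,"dz":0,"rx":0,"ry":0,"rz":0,"claw":1},
    {"dx":1,"dy":0,"dz":0,"rx":0,"ry":0,"rz":0,"claw":1},
    {"dx":1,"dy":0,"dz":0,"rx":0,"ry":0,"rz":0,"claw":1},
    {"dx":1,"dy":0,"dz":0,"rx":0,"ry":0,"rz":0,"claw":1},
    {"dx":1,"dy":0,"dz":0,"rx":0,"ry":0,"rz":0,"claw":1},
    {"dx":1,"dy":0,"dz":0,"rx":0,"ry":0,"rz":0,"claw":1},
    {"dx":1,"dy":0,"dz":0,"rx":0,"ry":0,"rz":0,"claw":1},
  ],
)

```text
t: 4.85
tool_pos: [0.4678, 0.0327, 0.2032]
orientation: [-2.113, -2.325, -0.0]
contact_force: [0.5, 0.4, -0.2]
width: 0.0857
gripper_force: 0.0
```

Request:
servo_tool(
  increments=[
    {"dx":1,"dy":0,"dz":0,"rx":0,"ry":0,"rz":0,"claw":1},
    {"dx":1,"dy":0,"dz":0,"rx":0,"ry":0,"rz":0,"claw":1},
    {"dx":1,"dy":0,"dz":0,"rx":0,"ry":0,"rz":0,"claw":1},
    {"dx":1,"dy":0,"dz":0,"rx":0,"ry":0,"rz":0,"claw":1},
    {"dx":1,"dy":0,"dz":0,"rx":0,"ry":0,"rz":0,"claw":1},
    {"dx":1,"dy":0,"dz":0,"rx":0,"ry":0,"rz":0,"claw":1},
    {"dx":1,"dy":0,"dz":0,"rx":0,"ry":0,"rz":0,"claw":1},
    {"dx":1,"dy":0,"dz":0,"rx":0,"ry":0,"rz":0,"claw":1},
    {"dx":1,"dy":0,"dz":0,"rx":0,"ry":0,"rz":0,"claw":1},
    {"dx":1,"dy":0,"dz":0,"rx":0,"ry":0,"rz":0,"claw":1},
    {"dx":1,"dy":0,"dz":0,"rx":0,"ry":0,"rz":0,"claw":1},
    {"dx":1,"dy":0,"dz":0,"rx":0,"ry":0,"rz":0,"claw":1},
    {"dx":1,"dy":0,"dz":0.6,"rx":0,"ry":0,"rz":0,"claw":1},
    {"dx":1,"dy":0,"dz":0.6,"rx":0,"ry":0,"rz":0,"claw":1},
    {"dx":1,"dy":0,"dz":0.6,"rx":0,"ry":0,"rz":0,"claw":1},
    {"dx":1,"dy":0,"dz":0.6,"rx":0,"ry":0,"rz":0,"claw":1},
    {"dx":0.65,"dy":0,"dz":0.3,"rx":0,"ry":0,"rz":0,"claw":1},
    {"dx":0,"dy":0,"dz":0,"rx":0,"ry":0,"rz":0,"claw":1},
  ],
)

```text
t: 7.1
tool_pos: [0.4358, 0.3637, 0.149]
orientation: [-2.111, -2.325, 0.001]
contact_force: [-0.4, -0.9, 0.2]
width: 0.0855
gripper_force: 0.0
```

```bash
python3 - <<'E'
from h import *
im=imaging.grab_frame("side"); cv2.imwrite("pics/s1.png",cv2.resize(im[150:400,180:400],None,fx=2.4,fy=2.4))
hsv=cv2.cvtColor(im,cv2.COLOR_BGR2HSV)
go([(.437,.364,.053)])
E
```

```text
t 7.15 tcp [0.4363 0.363  0.1493] yaw 95.47065008422337 tilt [-0.0003 -0.     -1.    ] w 0.08562168709893968 j [-0.1574  0.4782 -0.7617  1.7924  0.3807  1.0241 -0.9698]
[0.437 0.364 0.053] -> steps d/20mm [0.0475 0.0419 4.8152]
```

View pics/s1.png

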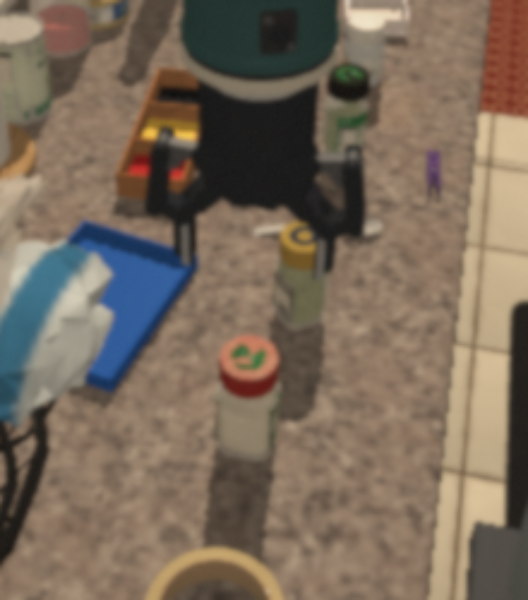

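The side view shows the open fingers at crop (185,255) and (328,265), with the red cap at crop (249,353), which is full-frame (283.8,297). I'll cross-check this with side rays before descending.

```bash
cat >> h.py <<'E'
def proj(n,p):
    m=imaging.camera_model(n);K=m["intrinsics"];T=np.linalg.inv(m["world_from_camera"]);q=T[:3,:3]@np.array(p)+T[:3,3]
    return np.array([K[0,2]+K[0,0]*q[0]/-q[2],K[1,2]-K[1,1]*q[1]/-q[2]])
E
python3 - <<'E'
from h import *
print("red side",cast("side",(283.5,297),.097),"tip mid seen",(180+256.5/2.4,150+260/2.4),"proj tips",proj("side",(.4363,.363,.15)),proj("side",(.4363,.363,.13)))
im=imaging.grab_frame("top"); cv2.imwrite("pics/t1.png",cv2.resize(im[180:260,90:230],None,fx=5,fy=5))
E
```

```text
red side [[0.4374 0.3637]] tip mid seen (286.875, 258.33333333333337) proj tips [284.6791 276.2394] [284.4822 284.2067]
```

View pics/t1.png

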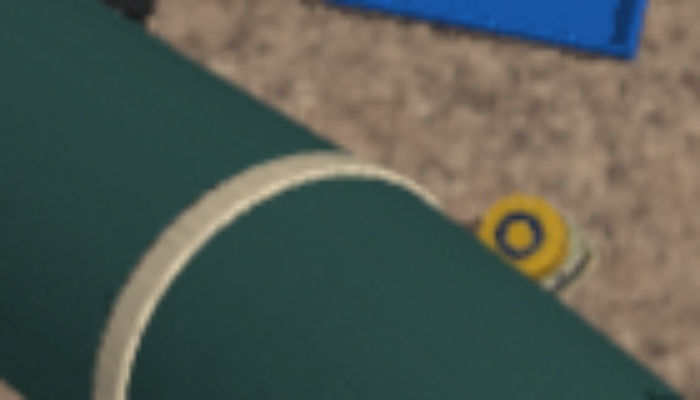

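The two views agree on red to within 1 mm. The fingertips appear higher in the side view than the projection predicts, so I'll descend part-way and check again.

Request:
servo_tool(
  increments=[
    {"dx":0,"dy":0,"dz":0.9,"rx":0,"ry":0,"rz":0,"claw":1},
    {"dx":0,"dy":0,"dz":0.9,"rx":0,"ry":0,"rz":0,"claw":1},
    {"dx":0,"dy":0,"dz":0,"rx":0,"ry":0,"rz":0,"claw":1},
  ],
)

```text
t: 7.58
tool_pos: [0.4358, 0.3619, 0.1114]
orientation: [-2.113, -2.324, 0.004]
contact_force: [0.5, -0.9, -1.2]
width: 0.0856
gripper_force: 0.0
```

```bash
python3 - <<'E'
from h import *
im=imaging.grab_frame("side"); go([(.437,.364,.053)])
c=im[200:350,220:350].copy()
f=5; b=cv2.resize(c,None,fx=f,fy=4)
for p,col in (((.437,.364,.097),(255,0,255)),((.479,.367,.113),(0,255,255)),((.394,.36,.113),(0,255,255))):
    u=proj("side",p); cv2.circle(b,(int((u[0]-220)*5),int((u[1]-200)*4)),4,col,-1)
cv2.imwrite("pics/s2.png",b)
E
```

```text
t 7.625 tcp [0.4361 0.3625 0.1124] yaw 95.44291445243907 tilt [-0.0015 -0.0007 -1.    ] w 0.08515436038733187 j [-0.1796  0.5242 -0.7358  1.8216  0.4217  0.9603 -1.0016]
[0.437 0.364 0.053] -> steps d/20mm [0.0715 0.0548 2.9712]
```

View pics/s2.png

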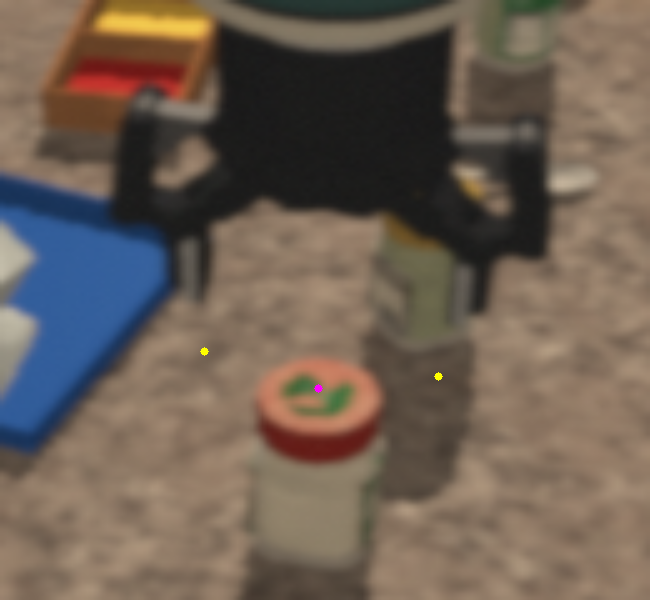

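The fingertips appear about 15 px above where they're expected, either higher in z or shifted in −y. Descending further is safe in both cases, and another look will tell which it is.

Request:
servo_tool(
  increments=[
    {"dx":0,"dy":0,"dz":0.9,"rx":0,"ry":0,"rz":0,"claw":1},
    {"dx":0,"dy":0,"dz":0.9,"rx":0,"ry":0,"rz":0,"claw":1},
    {"dx":0,"dy":0,"dz":0.5,"rx":0,"ry":0,"rz":0,"claw":1},
    {"dx":0,"dy":0,"dz":0,"rx":0,"ry":0,"rz":0,"claw":1},
  ],
)

```text
t: 8.12
tool_pos: [0.436, 0.3627, 0.0664]
orientation: [-2.113, -2.324, 0.002]
contact_force: [-0.6, -0.5, 0.6]
width: 0.0856
gripper_force: 0.0
```

```bash
python3 - <<'E'
from h import *
im=imaging.grab_frame("side"); go([(.437,.364,.053)])
c=im[200:350,220:350].copy()
b=cv2.resize(c,None,fx=5,fy=4)
for p,col in (((.437,.364,.097),(255,0,255)),((.479,.367,.068),(0,255,255)),((.394,.36,.068),(0,255,255))):
    u=proj("side",p); cv2.circle(b,(int((u[0]-220)*5),int((u[1]-200)*4)),4,col,-1)
cv2.imwrite("pics/s3.png",b)
E
```

```text
t 8.175 tcp [0.4363 0.363  0.067 ] yaw 95.45880871836516 tilt [-0.0006 -0.0001 -1.    ] w 0.08531410478723686 j [-0.2118  0.5847 -0.6974  1.8497  0.4768  0.8814 -1.0439]
[0.437 0.364 0.053] -> steps d/20mm [0.0478 0.0383 0.7006]
```

View pics/s3.png

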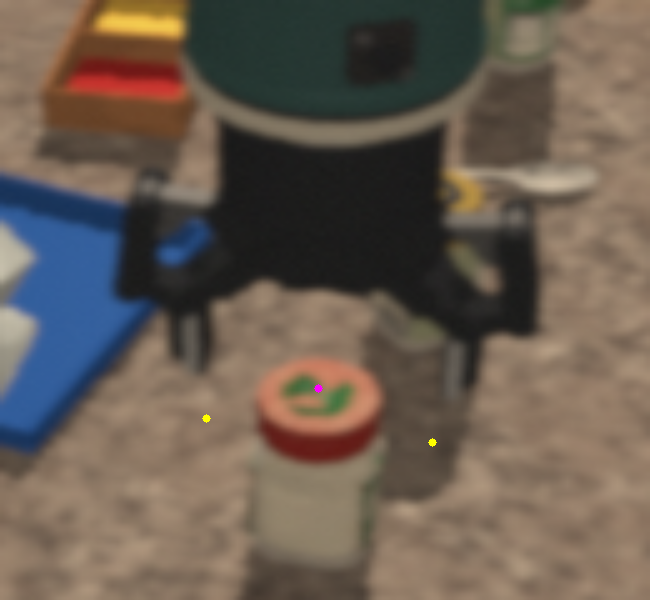

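The gripper body bottom is at crop (335,285) and doesn't occlude the cap, so there is a real offset. I'll quantify it numerically using the start image too, where the gripper tip was near (437,67).

```bash
python3 - <<'E'
from h import *
print("start tcp proj",proj("side",(.1785,-.5986,.2026)),"+30z",proj("side",(.1785,-.5986,.2326)),"-30y",proj("side",(.1785,-.6286,.2026)))
im=cv2.imread("pics/side0.png"); g=im[30:90,415:460].min(2); print(g[::3,::3])
for z in(.068,.08,.09,.1,.11): print(z,cast("side",[(258.6+2.4,292),(311.6-2.6,298)],z))
for z in(.13,.15,.16): print("body",z,cast("side",(287,271),z))
E
```

```text
start tcp proj [427.1406  77.4264] +30z [429.1418  68.3478] -30y [426.8687  74.4694]
[[ 95  94  94  93  36  23  19  19  22  21  25  32  44  47  45]
 [ 94  94  95  87  34  25  19  19  23  21  39  46  46  46  47]
 [ 94  96  95  78  23  20  21  20  24  28  40  43  46  46  45]
 [ 95  94  94  55  20  20  21  20  20  25  41  33  47  46  46]
 [ 94  94  93  35  21  19  21  21  18  27  38  30  47  47  46]
 [ 94  95  94  52  20  21  19  22  21  23  25  39  47  46  45]
 [ 96  95  95  66  23  23  22  22  21  24  23  41  48  45  46]
 [ 96  95  95  66  20  22  40  25  22  22  22  45  46  47  46]
 [ 95  95  95  59  20  47  84  25  24  23  38  70  65  61  55]
 [ 96  95  95  42  18  73  94  36  20  46  67  99 100  98  97]
 [ 95  95  95  63  65  91  92  44  27  93 100  99  98  99 100]
 [ 95  95  96 102 120 121  91  33  44 118 119 114 106 115 112]
 [ 95  96 104 102 121 122  72  27  65 119 122 118  98 119 122]
 [ 88  90 114 104 122 124  92  84 110 126 126 124 105 122 128]
 [ 25  51 112  96 116 120 121 122 121 122 123 123 110 120 128]
 [ 31  98 128 110 127 129 129 128 128 123 123 124 114 109 118]
 [125 129 130 107 124 131 131 130 130 129 130 130 128 105 125]
 [121 120 121 109 119 126 129 130 130 130 130 130 129 108 122]
 [126 127 126 115 124 128 124 127 126 124 122 120 120 108 116]
 [126 126 127 116 125 129 130 129 131 131 132 131 131 122 112]]
0.068 [[0.4883 0.3368]
 [0.3951 0.3284]]
0.08 [[0.4851 0.3474]
 [0.3937 0.3392]]
0.09 [[0.4824 0.3562]
 [0.3926 0.3481]]
0.1 [[0.4798 0.365 ]
 [0.3914 0.3571]]
0.11 [[0.4771 0.3738]
 [0.3902 0.366 ]]
body 0.13 [[0.4394 0.3295]]
body 0.15 [[0.4353 0.3493]]
body 0.16 [[0.4332 0.3593]]
```

Three independent cues (tip row, finger separation, start image) say the hand really sits about 30 mm higher than a literal reading of the TCP implies. TCP z≈0.042 gives a valid grip under either hypothesis, so I'll go there, close, and look.

Request:
servo_tool(
  increments=[
    {"dx":0.05,"dy":0.05,"dz":0.6,"rx":0,"ry":0,"rz":0,"claw":1},
    {"dx":0,"dy":0,"dz":0.6,"rx":0,"ry":0,"rz":0,"claw":1},
    {"dx":0,"dy":0,"dz":0,"rx":0,"ry":0,"rz":0,"claw":1},
    {"dx":0,"dy":0,"dz":0,"rx":0,"ry":0,"rz":0,"claw":0.4},
    {"dx":0,"dy":0,"dz":0,"rx":0,"ry":0,"rz":0,"claw":0.4},
    {"dx":0,"dy":0,"dz":0,"rx":0,"ry":0,"rz":0,"claw":0.4},
  ],
)

```text
t: 8.93
tool_pos: [0.4375, 0.3641, 0.0435]
orientation: [2.113, 2.324, 0.001]
contact_force: [0.8, 0.2, -0.5]
width: 0.0597
gripper_force: 0.0
```

```bash
python3 - <<'E'
from h import *
im=imaging.grab_frame("side"); go([(.437,.364,.053)])
cv2.imwrite("pics/s4.png",cv2.resize(im[220:350,220:350],None,fx=5,fy=4.6,interpolation=cv2.INTER_CUBIC))
E
```

```text
t 8.975 tcp [0.4375 0.3641 0.0434] yaw 95.4419371247718 tilt [ 0.0002  0.0002 -1.    ] w 0.05971477109523325 j [-0.2309  0.6194 -0.6743  1.8577  0.5071  0.8426 -1.0669]
[0.437 0.364 0.053] -> steps d/20mm [-0.0001 -0.0246 -0.4796]
```

View pics/s4.png

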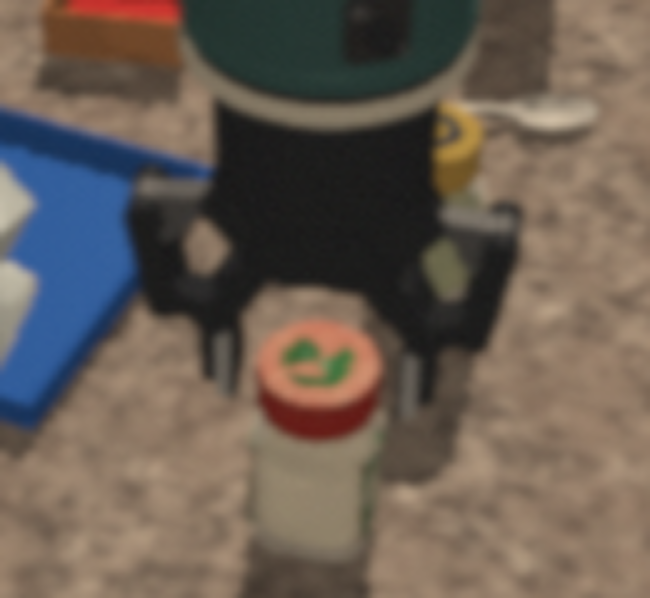

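At claw 0.4 the fingertips straddle the jar at cap-bottom height (crop (225,390) and (412,410)), with the body well clear above the cap. The tool therefore reports about 33 mm lower than it actually is. I'll descend another 20 mm and close.

Request:
servo_tool(
  increments=[
    {"dx":0,"dy":0,"dz":0.4,"rx":0,"ry":0,"rz":0,"claw":0.4},
    {"dx":0,"dy":0,"dz":0.4,"rx":0,"ry":0,"rz":0,"claw":0.4},
    {"dx":0,"dy":0,"dz":0.2,"rx":0,"ry":0,"rz":0,"claw":0.4},
    {"dx":0,"dy":0,"dz":0,"rx":0,"ry":0,"rz":0,"claw":0},
    {"dx":0,"dy":0,"dz":0,"rx":0,"ry":0,"rz":0,"claw":-0.2},
    {"dx":0,"dy":0,"dz":0,"rx":0,"ry":0,"rz":0,"claw":-0.2},
    {"dx":0,"dy":0,"dz":0,"rx":0,"ry":0,"rz":0,"claw":-0.2},
  ],
)

```text
t: 9.85
tool_pos: [0.4374, 0.3639, 0.0232]
orientation: [-2.113, -2.324, -0.0]
contact_force: [0.4, -0.5, -1.1]
width: 0.0446
gripper_force: 60.8
```

```bash
python3 - <<'E'
from h import *
im=imaging.grab_frame("side"); go([(.611,.059,.085)])
cv2.imwrite("pics/s5.png",cv2.resize(im[220:350,220:350],None,fx=5,fy=4.6,interpolation=cv2.INTER_CUBIC))
E
```

```text
t 9.9 tcp [0.4374 0.364  0.0232] yaw 95.44116753145491 tilt [-0.      0.0001 -1.    ] w 0.044608029188843365 j [-0.2466  0.6481 -0.654   1.8654  0.532   0.8094 -1.086 ]
[0.611 0.059 0.085] -> steps d/20mm [-16.002    7.194   -3.0892]
```

View pics/s5.png

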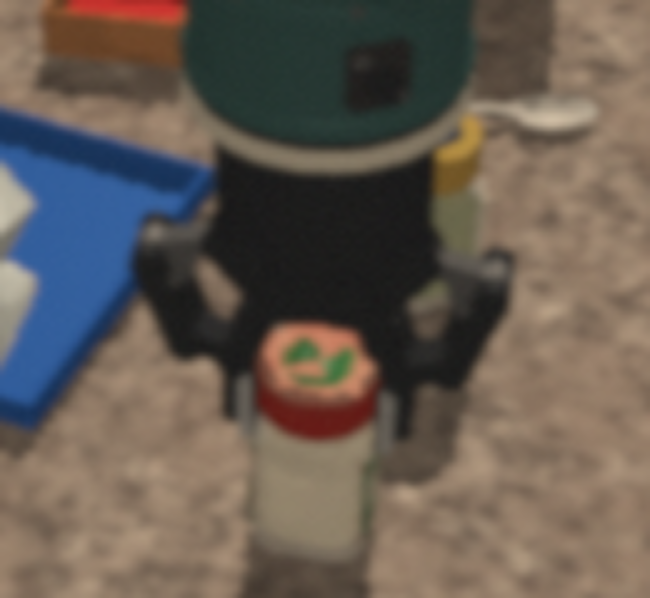

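Gripped: width 44.6 mm, force 60 N, pads just under the cap. I'll lift and verify the jar comes up.

Request:
servo_tool(
  increments=[
    {"dx":0,"dy":0,"dz":-0.4,"rx":0,"ry":0,"rz":0,"claw":-0.2},
    {"dx":0,"dy":0,"dz":-0.8,"rx":0,"ry":0,"rz":0,"claw":-0.2},
    {"dx":0,"dy":0,"dz":-1,"rx":0,"ry":0,"rz":0,"claw":-0.2},
    {"dx":0,"dy":0,"dz":-0.8,"rx":0,"ry":0,"rz":0,"claw":-0.2},
    {"dx":0,"dy":0,"dz":0,"rx":0,"ry":0,"rz":0,"claw":-0.2},
  ],
)

```text
t: 10.52
tool_pos: [0.4381, 0.3644, 0.0848]
orientation: [2.113, 2.324, 0.004]
contact_force: [-0.5, 0.5, -0.4]
width: 0.0446
gripper_force: 60.9
```

```bash
python3 - <<'E'
from h import *
im=imaging.grab_frame("side"); go([(.611,.059,.085)])
hsv=cv2.cvtColor(im,cv2.COLOR_BGR2HSV);H,S,V=cv2.split(hsv)
m=(((H<12)|(H>172))&(S>110)).astype(np.uint8)*255
old=cv2.imread("pics/side0.png"); h2=cv2.cvtColor(old,cv2.COLOR_BGR2HSV);m2=(((h2[...,0]<12)|(h2[...,0]>172))&(h2[...,1]>110)).astype(np.uint8)*255
print(cv2.boundingRect(blob(m2,(260,270,310,330))),cv2.boundingRect(blob(m,(250,240,320,330))))
for z in(0,.05,.06): print(proj("side",(.4374,.364,.097+z)))
cv2.imwrite("pics/s6.png",cv2.resize(im[190:340,220:350],None,fx=5,fy=4,interpolation=cv2.INTER_CUBIC))
E
```

```text
t 10.575 tcp [0.4378 0.364  0.0838] yaw 95.42785469800403 tilt [ 0.001   0.0004 -1.    ] w 0.04416038921300774 j [-0.2008  0.5638 -0.7118  1.8372  0.4585  0.9103 -1.0298]
[0.611 0.059 0.085] -> steps d/20mm [-15.9993   7.1811  -0.0579]
(271, 290, 26, 26) (271, 265, 26, 28)
[283.4596 297.1022]
[283.91   277.7339]
[284.0045 273.6724]
```

View pics/s6.png

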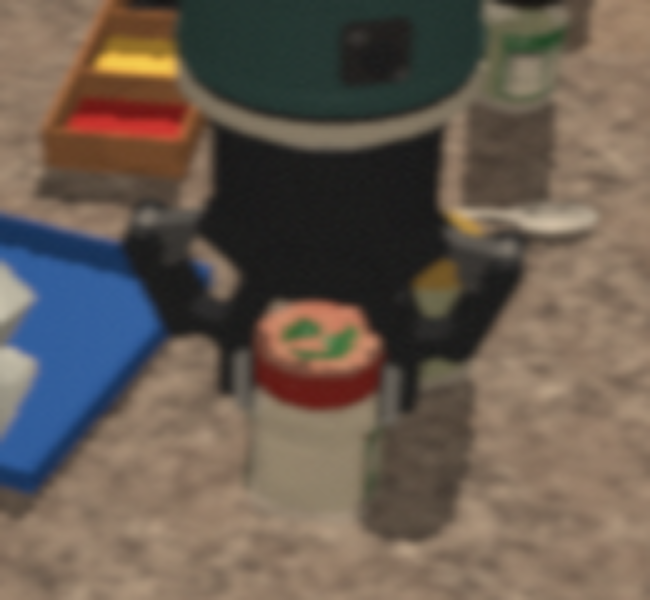

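The jar is up 60 mm and upright, directly under the same x,y, so the grip is centred (cap bbox moved from row 290 to 265, as predicted). I'll carry it to the red bay.

Request:
servo_tool(
  increments=[
    {"dx":-0.5,"dy":0.5,"dz":0,"rx":0,"ry":0,"rz":0,"claw":-0.2},
    {"dx":-1,"dy":1,"dz":0,"rx":0,"ry":0,"rz":0,"claw":-0.2},
    {"dx":-1,"dy":1,"dz":0,"rx":0,"ry":0,"rz":0,"claw":-0.2},
    {"dx":-1,"dy":1,"dz":0,"rx":0,"ry":0,"rz":0,"claw":-0.2},
    {"dx":-1,"dy":1,"dz":0,"rx":0,"ry":0,"rz":0,"claw":-0.2},
    {"dx":-1,"dy":1,"dz":0,"rx":0,"ry":0,"rz":0,"claw":-0.2},
    {"dx":-1,"dy":1,"dz":0,"rx":0,"ry":0,"rz":0,"claw":-0.2},
    {"dx":-1,"dy":0.68,"dz":0,"rx":0,"ry":0,"rz":0,"claw":-0.2},
    {"dx":-1,"dy":0,"dz":0,"rx":0,"ry":0,"rz":0,"claw":-0.2},
    {"dx":-1,"dy":0,"dz":0,"rx":0,"ry":0,"rz":0,"claw":-0.2},
    {"dx":-1,"dy":0,"dz":0,"rx":0,"ry":0,"rz":0,"claw":-0.2},
    {"dx":-1,"dy":0,"dz":0,"rx":0,"ry":0,"rz":0,"claw":-0.2},
    {"dx":-1,"dy":0,"dz":0,"rx":0,"ry":0,"rz":0,"claw":-0.2},
    {"dx":-1,"dy":0,"dz":0,"rx":0,"ry":0,"rz":0,"claw":-0.2},
    {"dx":-1,"dy":0,"dz":0,"rx":0,"ry":0,"rz":0,"claw":-0.2},
    {"dx":-1,"dy":0,"dz":0,"rx":0,"ry":0,"rz":0,"claw":-0.2},
    {"dx":-0.5,"dy":0,"dz":0,"rx":0,"ry":0,"rz":0,"claw":-0.2},
    {"dx":0,"dy":0,"dz":0,"rx":0,"ry":0,"rz":0,"claw":-0.2},
  ],
)

```text
t: 12.82
tool_pos: [0.6108, 0.0583, 0.0831]
orientation: [-2.115, -2.323, 0.0]
contact_force: [-0.7, 0.1, -0.7]
width: 0.0444
gripper_force: 61.0
```

```bash
python3 - <<'E'
from h import *
im=imaging.grab_frame("side"); go([(.611,.059,.031)])
H,S,V=cv2.split(cv2.cvtColor(im,cv2.COLOR_BGR2HSV))
m=(((H<12)|(H>172))&(S>110)).astype(np.uint8)*255
u=proj("side",(.611,.059,.155)); x,y=u.astype(int); print(u,cv2.boundingRect(blob(m,(x-20,y-12,x+20,y+22))))
E
```

```text
t 12.875 tcp [0.6107 0.0593 0.0832] yaw 95.45113450698406 tilt [-0.0001  0.0004 -1.    ] w 0.044526981772869484 j [ 0.3387  0.6233 -0.6636  1.7238  0.4559  0.9541 -0.4082]
[0.611 0.059 0.031] -> steps d/20mm [-0.02    0.0145  2.6106]
[242.7289 172.8795] (233, 168, 20, 18)
```

Request:
servo_tool(
  increments=[
    {"dx":0,"dy":0,"dz":0.8,"rx":0,"ry":0,"rz":0,"claw":-0.2},
    {"dx":0,"dy":0,"dz":0.8,"rx":0,"ry":0,"rz":0,"claw":-0.2},
    {"dx":0,"dy":0,"dz":0.6,"rx":0,"ry":0,"rz":0,"claw":-0.2},
    {"dx":0,"dy":0,"dz":0.3,"rx":0,"ry":0,"rz":0,"claw":-0.2},
    {"dx":0,"dy":0,"dz":0.15,"rx":0,"ry":0,"rz":0,"claw":-0.2},
    {"dx":0,"dy":0,"dz":0,"rx":0,"ry":0,"rz":0,"claw":-0.2},
  ],
)

```text
t: 13.62
tool_pos: [0.6108, 0.0591, 0.0303]
orientation: [-2.113, -2.324, -0.0]
contact_force: [-0.6, -0.3, -0.6]
width: 0.0444
gripper_force: 61.0
```

Request:
servo_tool(
  increments=[
    {"dx":0,"dy":0,"dz":0,"rx":0,"ry":0,"rz":0,"claw":0.15},
    {"dx":0,"dy":0,"dz":0,"rx":0,"ry":0,"rz":0,"claw":0.4},
    {"dx":0,"dy":0,"dz":0,"rx":0,"ry":0,"rz":0,"claw":0.6},
    {"dx":0,"dy":0,"dz":-0.5,"rx":0,"ry":0,"rz":0,"claw":0.6},
    {"dx":0,"dy":0,"dz":-1,"rx":0,"ry":0,"rz":0,"claw":0.6},
    {"dx":0,"dy":0,"dz":-1,"rx":0,"ry":0,"rz":0,"claw":0.6},
    {"dx":0,"dy":0,"dz":-1,"rx":0,"ry":0,"rz":0,"claw":0.6},
    {"dx":0,"dy":0,"dz":-1,"rx":0,"ry":0,"rz":0,"claw":0.8},
    {"dx":1,"dy":-1,"dz":0,"rx":0,"ry":0,"rz":0,"claw":0.8},
    {"dx":1,"dy":-1,"dz":0,"rx":0,"ry":0,"rz":0,"claw":0.8},
    {"dx":1,"dy":-1,"dz":0,"rx":0,"ry":0,"rz":0,"claw":0.8},
    {"dx":1,"dy":-1,"dz":0,"rx":0,"ry":0,"rz":0,"claw":0.8},
    {"dx":1,"dy":-1,"dz":0,"rx":0,"ry":0,"rz":0,"claw":0.8},
    {"dx":1,"dy":-1,"dz":0,"rx":0,"ry":0,"rz":0,"claw":0.8},
    {"dx":1,"dy":-1,"dz":0,"rx":0,"ry":0,"rz":0,"claw":0.8},
    {"dx":1,"dy":-1,"dz":0,"rx":0,"ry":0,"rz":0,"claw":0.8},
    {"dx":0.75,"dy":-0.6,"dz":0,"rx":0,"ry":0,"rz":0,"claw":0.8},
    {"dx":0,"dy":0,"dz":0,"rx":0,"ry":0,"rz":0,"claw":0.8},
  ],
)

```text
t: 15.88
tool_pos: [0.4226, 0.2178, 0.1207]
orientation: [2.111, 2.326, 0.001]
contact_force: [0.4, -1.1, 0.9]
width: 0.0766
gripper_force: 0.0
```

```bash
python3 - <<'E'
from h import *
im=imaging.grab_frame("side"); H,S,V=cv2.split(cv2.cvtColor(im,cv2.COLOR_BGR2HSV))
m=(((H<12)|(H>172))&(S>110)).astype(np.uint8)*255
c=blob(m,(215,170,270,215)); x,y,w,h=cv2.boundingRect(c);print("red",(x,y,w,h),"pred top centre",proj("side",(.611,.059,.103)))
o=cv2.imread("pics/side0.png");H,S,V=cv2.split(cv2.cvtColor(o,cv2.COLOR_BGR2HSV))
m=((H>15)&(H<35)&(S>110)).astype(np.uint8)*255
x,y,w,h=cv2.boundingRect(blob(m,(285,235,330,270))); print("gold",(x,y,w,h),cast("side",(x+w/2-.5,y+w*.27),.096))
go([(.423,.217,.0224)])
cv2.imwrite("pics/f7.png",im)
E
```

```text
red (235, 186, 20, 19) pred top centre [243.6084 190.99  ]
gold (296, 242, 21, 21) [[0.4236 0.2187]]
t 15.925 tcp [0.4232 0.217  0.1205] yaw 95.47563735599043 tilt [ 0.0005 -0.0001 -1.    ] w 0.0768597470614263 j [ 0.151   0.359  -0.8081  2.0336  0.3356  0.8823 -0.7466]
[0.423  0.217  0.0224] -> steps d/20mm [ 0.0006 -0.0127  4.9063]
```

Red is standing in its bay: cap centre measured at about (244.5,191.5), predicted (243.6,191.0). Next is gold, using the same relative grasp height.

Request:
servo_tool(
  increments=[
    {"dx":0,"dy":0,"dz":1,"rx":0,"ry":0,"rz":0,"claw":0.8},
    {"dx":0,"dy":0,"dz":1,"rx":0,"ry":0,"rz":0,"claw":0.8},
    {"dx":0,"dy":0,"dz":1,"rx":0,"ry":0,"rz":0,"claw":0.8},
    {"dx":0,"dy":0,"dz":0.9,"rx":0,"ry":0,"rz":0,"claw":0.8},
    {"dx":0,"dy":0,"dz":0.6,"rx":0,"ry":0,"rz":0,"claw":0.6},
    {"dx":0,"dy":0,"dz":0.4,"rx":0,"ry":0,"rz":0,"claw":0.4},
    {"dx":0,"dy":0,"dz":0,"rx":0,"ry":0,"rz":0,"claw":0.2},
    {"dx":0,"dy":0,"dz":0,"rx":0,"ry":0,"rz":0,"claw":0},
    {"dx":0,"dy":0,"dz":0,"rx":0,"ry":0,"rz":0,"claw":-0.3},
    {"dx":0,"dy":0,"dz":0,"rx":0,"ry":0,"rz":0,"claw":-0.3},
    {"dx":0,"dy":0,"dz":0,"rx":0,"ry":0,"rz":0,"claw":-0.3},
  ],
)

```text
t: 17.3
tool_pos: [0.4232, 0.2171, 0.0228]
orientation: [2.113, 2.324, 0.001]
contact_force: [-2.2, -0.7, 6.3]
width: 0.0452
gripper_force: 61.1
```

Request:
servo_tool(
  increments=[
    {"dx":0,"dy":0,"dz":-0.4,"rx":0,"ry":0,"rz":0,"claw":-0.3},
    {"dx":0,"dy":0,"dz":-0.8,"rx":0,"ry":0,"rz":0,"claw":-0.3},
    {"dx":0,"dy":0,"dz":-1,"rx":0,"ry":0,"rz":0,"claw":-0.3},
    {"dx":0,"dy":0,"dz":-0.8,"rx":0,"ry":0,"rz":0,"claw":-0.3},
    {"dx":0,"dy":0,"dz":0,"rx":0,"ry":0,"rz":0,"claw":-0.3},
  ],
)

```text
t: 17.92
tool_pos: [0.4237, 0.217, 0.0835]
orientation: [2.113, 2.323, 0.003]
contact_force: [-0.3, -0.4, -1.7]
width: 0.0455
gripper_force: 61.7
```

```bash
python3 - <<'E'
from h import *
im=imaging.grab_frame("side");H,S,V=cv2.split(cv2.cvtColor(im,cv2.COLOR_BGR2HSV))
m=((H>15)&(H<35)&(S>110)).astype(np.uint8)*255
print(cv2.boundingRect(blob(m,(280,205,335,270))),proj("side",(.423,.217,.096)),proj("side",(.423,.217,.156)))
go([(.617,-.011,.084)])
E
```

```text
(297, 219, 23, 21) [306.4338 247.2024] [307.8755 224.7406]
t 17.975 tcp [0.4233 0.2168 0.0826] yaw 95.42147815208793 tilt [ 0.0011  0.0001 -1.    ] w 0.04544274336174172 j [ 0.111   0.4213 -0.7702  2.0622  0.4052  0.8093 -0.8064]
[ 0.617 -0.011  0.084] -> steps d/20mm [-12.2542   8.5673  -0.058 ]
```

Request:
servo_tool(
  increments=[
    {"dx":-0.5,"dy":0,"dz":0,"rx":0,"ry":0,"rz":0,"claw":-0.3},
    {"dx":-1,"dy":0.2,"dz":0,"rx":0,"ry":0,"rz":0,"claw":-0.3},
    {"dx":-1,"dy":0.4,"dz":0,"rx":0,"ry":0,"rz":0,"claw":-0.3},
    {"dx":-1,"dy":0.4,"dz":0,"rx":0,"ry":0,"rz":0,"claw":-0.3},
    {"dx":-1,"dy":0.4,"dz":0,"rx":0,"ry":0,"rz":0,"claw":-0.3},
    {"dx":-1,"dy":0.4,"dz":0,"rx":0,"ry":0,"rz":0,"claw":-0.3},
    {"dx":-1,"dy":0.4,"dz":0,"rx":0,"ry":0,"rz":0,"claw":-0.3},
    {"dx":-1,"dy":0.4,"dz":0,"rx":0,"ry":0,"rz":0,"claw":-0.3},
    {"dx":-1,"dy":0.4,"dz":0,"rx":0,"ry":0,"rz":0,"claw":-0.3},
    {"dx":-1,"dy":0.5,"dz":0,"rx":0,"ry":0,"rz":0,"claw":-0.3},
    {"dx":-1,"dy":0.5,"dz":0,"rx":0,"ry":0,"rz":0,"claw":-0.3},
    {"dx":-1,"dy":0.6,"dz":0,"rx":0,"ry":0,"rz":0,"claw":-0.3},
    {"dx":-0.75,"dy":1,"dz":0,"rx":0,"ry":0,"rz":0,"claw":-0.3},
    {"dx":0,"dy":1,"dz":0,"rx":0,"ry":0,"rz":0,"claw":-0.3},
    {"dx":0,"dy":1,"dz":0,"rx":0,"ry":0,"rz":0,"claw":-0.3},
    {"dx":0,"dy":0.6,"dz":0,"rx":0,"ry":0,"rz":0,"claw":-0.3},
    {"dx":0,"dy":0.35,"dz":0,"rx":0,"ry":0,"rz":0,"claw":-0.3},
    {"dx":0,"dy":0,"dz":0,"rx":0,"ry":0,"rz":0,"claw":-0.3},
  ],
)

```text
t: 20.23
tool_pos: [0.6163, -0.0107, 0.082]
orientation: [-2.113, -2.324, 0.0]
contact_force: [-0.1, -0.3, -1.4]
width: 0.0458
gripper_force: 61.7
```

```bash
python3 - <<'E'
from h import *
im=imaging.grab_frame("side"); go([(.617,-.011,.0292)])
H,S,V=cv2.split(cv2.cvtColor(im,cv2.COLOR_BGR2HSV))
m=((H>15)&(H<35)&(S>110)).astype(np.uint8)*255
u=proj("side",(.617,-.011,.156)); x,y=u.astype(int); print(u,cv2.boundingRect(blob(m,(x-16,y-9,x+18,y+18))))
m=(((H<12)|(H>172))&(S>110)).astype(np.uint8)*255
print("red",cv2.boundingRect(blob(m,(215,175,270,215))))
E
```

```text
t 20.275 tcp [ 0.616  -0.0108  0.082 ] yaw 95.45084401861452 tilt [-0.0005  0.     -1.    ] w 0.045666937585931204 j [ 0.4463  0.6272 -0.6562  1.7175  0.4542  0.9545 -0.2913]
[ 0.617  -0.011   0.0292] -> steps d/20mm [-0.0159  0.0502  2.6412]
[248.9619 158.1197] (241, 155, 18, 16)
red (235, 188, 19, 17)
```

Request:
servo_tool(
  increments=[
    {"dx":0,"dy":0.05,"dz":0.8,"rx":0,"ry":0,"rz":0,"claw":-0.3},
    {"dx":0,"dy":0,"dz":0.8,"rx":0,"ry":0,"rz":0,"claw":-0.3},
    {"dx":0,"dy":0,"dz":0.6,"rx":0,"ry":0,"rz":0,"claw":-0.3},
    {"dx":0,"dy":0,"dz":0.3,"rx":0,"ry":0,"rz":0,"claw":-0.3},
    {"dx":0,"dy":0,"dz":0.1,"rx":0,"ry":0,"rz":0,"claw":-0.3},
    {"dx":0,"dy":0,"dz":0,"rx":0,"ry":0,"rz":0,"claw":-0.3},
  ],
)

```text
t: 21.02
tool_pos: [0.6175, -0.0106, 0.0303]
orientation: [2.113, 2.324, 0.0]
contact_force: [0.2, -0.2, -0.8]
width: 0.0451
gripper_force: 61.7
```

Request:
servo_tool(
  increments=[
    {"dx":0,"dy":0,"dz":0,"rx":0,"ry":0,"rz":0,"claw":0.15},
    {"dx":0,"dy":0,"dz":0,"rx":0,"ry":0,"rz":0,"claw":0.4},
    {"dx":0,"dy":0,"dz":0,"rx":0,"ry":0,"rz":0,"claw":0.6},
    {"dx":0,"dy":0,"dz":-0.5,"rx":0,"ry":0,"rz":0,"claw":0.6},
    {"dx":0,"dy":0,"dz":-1,"rx":0,"ry":0,"rz":0,"claw":0.6},
    {"dx":0,"dy":0,"dz":-1,"rx":0,"ry":0,"rz":0,"claw":0.6},
    {"dx":0,"dy":0,"dz":-1,"rx":0,"ry":0,"rz":0,"claw":0.6},
    {"dx":0,"dy":0,"dz":-1,"rx":0,"ry":0,"rz":0,"claw":0.8},
    {"dx":0,"dy":-1,"dz":-0.5,"rx":0,"ry":0,"rz":0,"claw":0.8},
    {"dx":0,"dy":-1,"dz":0,"rx":0,"ry":0,"rz":0,"claw":0.8},
    {"dx":-0.4,"dy":-1,"dz":0,"rx":0,"ry":0,"rz":0,"claw":0.8},
    {"dx":0,"dy":-1,"dz":0,"rx":0,"ry":0,"rz":0,"claw":0.8},
    {"dx":0,"dy":-1,"dz":0,"rx":0,"ry":0,"rz":0,"claw":0.8},
    {"dx":0,"dy":-1,"dz":0,"rx":0,"ry":0,"rz":0,"claw":0.8},
    {"dx":0,"dy":-1,"dz":0,"rx":0,"ry":0,"rz":0,"claw":0.8},
    {"dx":0,"dy":-1,"dz":0,"rx":0,"ry":0,"rz":0,"claw":0.8},
    {"dx":0,"dy":-1,"dz":0,"rx":0,"ry":0,"rz":0,"claw":0.8},
    {"dx":0,"dy":-0.75,"dz":0,"rx":0,"ry":0,"rz":0,"claw":0.8},
    {"dx":0,"dy":0,"dz":0,"rx":0,"ry":0,"rz":0,"claw":0.8},
  ],
)

```text
t: 23.4
tool_pos: [0.4236, -0.0374, 0.1306]
orientation: [2.113, 2.323, -0.001]
contact_force: [0.0, 0.8, -0.5]
width: 0.0768
gripper_force: 0.0
```

```bash
python3 - <<'E'
from h import *
im=imaging.grab_frame("side"); cv2.imwrite("pics/f8.png",im)
H,S,V=cv2.split(cv2.cvtColor(im,cv2.COLOR_BGR2HSV))
m=((H>15)&(H<35)&(S>110)).astype(np.uint8)*255
u=proj("side",(.617,-.011,.102)); x,y=u.astype(int); print("gold",u,cv2.boundingRect(blob(m,(x-16,y-9,x+18,y+18))))
m=(((H<12)|(H>172))&(S>110)).astype(np.uint8)*255
print("red",cv2.boundingRect(blob(m,(215,175,270,215))))
o=cv2.imread("pics/side0.png");V=o.max(2)
x,y,w,h=cv2.boundingRect(blob((V<60).astype(np.uint8)*255,(308,170,342,200))); print("black",(x,y,w,h),cast("side",(x+w/2-.5,y+w*.27),.105))
go([(.4233,-.0375,.030)])
E
```

```text
gold [249.6455 176.4019] (241, 173, 17, 16)
red (235, 187, 18, 17)
black (317, 179, 17, 13) [[ 0.4221 -0.0218]]
t 23.45 tcp [ 0.4243 -0.0373  0.1307] yaw 95.42343962180996 tilt [ 0.0007 -0.0006 -1.    ] w 0.07705448296114213 j [ 0.7375  0.2309 -0.796   2.1357  0.2195  0.8542 -0.0957]
[ 0.4233 -0.0375  0.03  ] -> steps d/20mm [-0.0003 -0.0546  5.0327]
```

Request:
servo_tool(
  increments=[
    {"dx":0,"dy":-0.05,"dz":1,"rx":0,"ry":0,"rz":0,"claw":0.8},
    {"dx":0,"dy":0,"dz":1,"rx":0,"ry":0,"rz":0,"claw":0.8},
    {"dx":0,"dy":0,"dz":1,"rx":0,"ry":0,"rz":0,"claw":0.8},
    {"dx":0,"dy":0,"dz":1,"rx":0,"ry":0,"rz":0,"claw":0.8},
    {"dx":0,"dy":0,"dz":0.6,"rx":0,"ry":0,"rz":0,"claw":0.6},
    {"dx":0,"dy":0,"dz":0.4,"rx":0,"ry":0,"rz":0,"claw":0.4},
    {"dx":0,"dy":0,"dz":0,"rx":0,"ry":0,"rz":0,"claw":0.2},
    {"dx":0,"dy":0,"dz":0,"rx":0,"ry":0,"rz":0,"claw":0.05},
    {"dx":0,"dy":0,"dz":0,"rx":0,"ry":0,"rz":0,"claw":-0.3},
    {"dx":0,"dy":0,"dz":0,"rx":0,"ry":0,"rz":0,"claw":-0.3},
    {"dx":0,"dy":0,"dz":0,"rx":0,"ry":0,"rz":0,"claw":-0.3},
  ],
)

```text
t: 24.82
tool_pos: [0.4234, -0.0373, 0.0306]
orientation: [2.113, 2.324, 0.0]
contact_force: [-0.7, 0.8, 7.7]
width: 0.0437
gripper_force: 60.4
```

Request:
servo_tool(
  increments=[
    {"dx":0,"dy":0,"dz":-0.4,"rx":0,"ry":0,"rz":0,"claw":-0.3},
    {"dx":0,"dy":0,"dz":-0.8,"rx":0,"ry":0,"rz":0,"claw":-0.3},
    {"dx":0,"dy":0,"dz":-1,"rx":0,"ry":0,"rz":0,"claw":-0.3},
    {"dx":0,"dy":0,"dz":-0.8,"rx":0,"ry":0,"rz":0,"claw":-0.3},
    {"dx":0,"dy":0,"dz":0,"rx":0,"ry":0,"rz":0,"claw":-0.3},
  ],
)

```text
t: 25.45
tool_pos: [0.4237, -0.0376, 0.0914]
orientation: [2.113, 2.322, 0.001]
contact_force: [0.3, -0.7, -1.1]
width: 0.0439
gripper_force: 61.0
```

```bash
python3 - <<'E'
from h import *
im=imaging.grab_frame("side")
cv2.imwrite("pics/s9.png",cv2.resize(im[110:240,200:370],None,fx=4.5,fy=4.5,interpolation=cv2.INTER_CUBIC))
print(proj("side",(.4235,-.0375,.165)))
go([(.624,-.081,.09)])
E
```

```text
[327.2325 159.6261]
t 25.5 tcp [ 0.4232 -0.0376  0.0906] yaw 95.40994642302289 tilt [ 0.001  -0.0007 -1.    ] w 0.04352755451834593 j [ 0.6957  0.307  -0.7656  2.1715  0.3071  0.7683 -0.1756]
[ 0.624 -0.081  0.09 ] -> steps d/20mm [-3.1086  9.7889  0.0421]
```

View pics/s9.png

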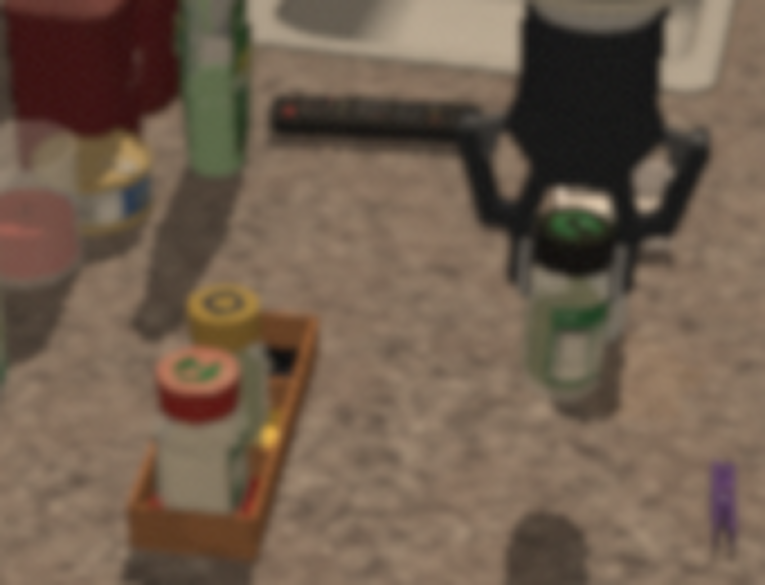

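Red and gold stand upright in their bays, and black is held upright at crop (570,240). I'll carry it to the black bay.

Request:
servo_tool(
  increments=[
    {"dx":-0.5,"dy":0.5,"dz":0,"rx":0,"ry":0,"rz":0,"claw":-0.3},
    {"dx":-1,"dy":1,"dz":0,"rx":0,"ry":0,"rz":0,"claw":-0.3},
    {"dx":-1,"dy":1,"dz":0,"rx":0,"ry":0,"rz":0,"claw":-0.3},
    {"dx":-0.6,"dy":1,"dz":0,"rx":0,"ry":0,"rz":0,"claw":-0.3},
    {"dx":0,"dy":1,"dz":0,"rx":0,"ry":0,"rz":0,"claw":-0.3},
    {"dx":0,"dy":1,"dz":0,"rx":0,"ry":0,"rz":0,"claw":-0.3},
    {"dx":0,"dy":1,"dz":0,"rx":0,"ry":0,"rz":0,"claw":-0.3},
    {"dx":0,"dy":1,"dz":0,"rx":0,"ry":0,"rz":0,"claw":-0.3},
    {"dx":0,"dy":1,"dz":0,"rx":0,"ry":0,"rz":0,"claw":-0.3},
    {"dx":0,"dy":0.8,"dz":0,"rx":0,"ry":0,"rz":0,"claw":-0.3},
    {"dx":0,"dy":0.5,"dz":0,"rx":0,"ry":0,"rz":0,"claw":-0.3},
    {"dx":0,"dy":0,"dz":0,"rx":0,"ry":0,"rz":0,"claw":-0.3},
  ],
)

```text
t: 27.0
tool_pos: [0.6241, -0.0804, 0.0894]
orientation: [-2.113, -2.324, 0.0]
contact_force: [0.3, -0.8, -1.2]
width: 0.0436
gripper_force: 61.0
```

Request:
servo_tool(
  increments=[
    {"dx":0,"dy":0,"dz":0.8,"rx":0,"ry":0,"rz":0,"claw":-0.3},
    {"dx":0,"dy":0,"dz":0.8,"rx":0,"ry":0,"rz":0,"claw":-0.3},
    {"dx":0,"dy":0,"dz":0.6,"rx":0,"ry":0,"rz":0,"claw":-0.3},
    {"dx":0,"dy":0,"dz":0.3,"rx":0,"ry":0,"rz":0,"claw":-0.3},
    {"dx":0,"dy":0,"dz":0.1,"rx":0,"ry":0,"rz":0,"claw":-0.3},
    {"dx":0,"dy":0,"dz":0,"rx":0,"ry":0,"rz":0,"claw":-0.3},
  ],
)

```text
t: 27.75
tool_pos: [0.6242, -0.0802, 0.0384]
orientation: [2.113, 2.324, 0.0]
contact_force: [0.9, 0.3, -1.1]
width: 0.0438
gripper_force: 61.0
```

Request:
servo_tool(
  increments=[
    {"dx":0,"dy":0,"dz":0.06,"rx":0,"ry":0,"rz":0,"claw":-0.3},
    {"dx":0,"dy":0,"dz":0,"rx":0,"ry":0,"rz":0,"claw":0.15},
    {"dx":0,"dy":0,"dz":0,"rx":0,"ry":0,"rz":0,"claw":0.4},
    {"dx":0,"dy":0,"dz":0,"rx":0,"ry":0,"rz":0,"claw":0.6},
    {"dx":0,"dy":0,"dz":-0.5,"rx":0,"ry":0,"rz":0,"claw":0.6},
    {"dx":0,"dy":0,"dz":-1,"rx":0,"ry":0,"rz":0,"claw":0.6},
    {"dx":0,"dy":0,"dz":-1,"rx":0,"ry":0,"rz":0,"claw":0.6},
    {"dx":0,"dy":0,"dz":-1,"rx":0,"ry":0,"rz":0,"claw":0.6},
    {"dx":0,"dy":0,"dz":-1,"rx":0,"ry":0,"rz":0,"claw":0.8},
    {"dx":-1,"dy":-1,"dz":-0.5,"rx":0,"ry":0,"rz":0,"claw":0.8},
    {"dx":-1,"dy":-1,"dz":0,"rx":0,"ry":0,"rz":0,"claw":0.8},
    {"dx":-1,"dy":-1,"dz":0,"rx":0,"ry":0,"rz":0,"claw":0.8},
    {"dx":-1,"dy":-1,"dz":0,"rx":0,"ry":0,"rz":0,"claw":0.8},
    {"dx":-0.85,"dy":-1,"dz":0,"rx":0,"ry":0,"rz":0,"claw":0.8},
    {"dx":0,"dy":-1,"dz":0,"rx":0,"ry":0,"rz":0,"claw":0.8},
    {"dx":0,"dy":-1,"dz":0,"rx":0,"ry":0,"rz":0,"claw":0.8},
    {"dx":0,"dy":-1,"dz":0,"rx":0,"ry":0,"rz":0,"claw":0.8},
    {"dx":0,"dy":-1,"dz":0,"rx":0,"ry":0,"rz":0,"claw":0.8},
    {"dx":0,"dy":-1,"dz":0,"rx":0,"ry":0,"rz":0,"claw":0.8},
    {"dx":0,"dy":-0.4,"dz":0,"rx":0,"ry":0,"rz":0,"claw":0.8},
  ],
)

```text
t: 30.25
tool_pos: [0.4255, -0.1969, 0.1376]
orientation: [2.114, 2.323, -0.001]
contact_force: [-0.7, 0.1, -0.4]
width: 0.0768
gripper_force: 0.0
```

```bash
python3 - <<'E'
from h import *
im=imaging.grab_frame("side"); cv2.imwrite("pics/f10.png",im)
u=proj("side",(.624,-.081,.111)); x,y=u.astype(int); V=im.max(2)
print("black",u,cv2.boundingRect(blob((V<65).astype(np.uint8)*255,(x-14,y-12,x+16,y+14))))
t=imaging.grab_frame("top"); cv2.imwrite("pics/t10.png",t)
u=proj("top",(.624,-.081,.111)); x,y=u.astype(int)
print("black top",u,cv2.boundingRect(blob((t.max(2)<60).astype(np.uint8)*255,(x-15,y-15,x+15,y+15))))
go([(.4256,-.1962,.010)])
E
```

```text
black [254.654  159.9705] (246, 157, 17, 14)
black top [316.505  148.0437] (302, 140, 25, 23)
t 30.35 tcp [ 0.4259 -0.1969  0.1375] yaw 95.41046416859726 tilt [ 0.0001 -0.0007 -1.    ] w 0.0766547168637917 j [ 1.0063  0.2966 -0.7334  2.0352  0.2535  0.8987  0.2296]
[ 0.4256 -0.1962  0.01  ] -> steps d/20mm [ 0.0426 -0.0141  6.3741]
```

Black is placed as predicted. Next is the white bottle, with the final descent done slowly.

Request:
servo_tool(
  increments=[
    {"dx":0.04,"dy":0,"dz":1,"rx":0,"ry":0,"rz":0,"claw":0.8},
    {"dx":0,"dy":0,"dz":1,"rx":0,"ry":0,"rz":0,"claw":0.8},
    {"dx":0,"dy":0,"dz":1,"rx":0,"ry":0,"rz":0,"claw":0.8},
    {"dx":0,"dy":0,"dz":1,"rx":0,"ry":0,"rz":0,"claw":0.8},
    {"dx":0,"dy":0,"dz":0.8,"rx":0,"ry":0,"rz":0,"claw":0.8},
    {"dx":0,"dy":0,"dz":0.6,"rx":0,"ry":0,"rz":0,"claw":0.6},
    {"dx":0,"dy":0,"dz":0.4,"rx":0,"ry":0,"rz":0,"claw":0.5},
    {"dx":0,"dy":0,"dz":0.2,"rx":0,"ry":0,"rz":0,"claw":0.4},
    {"dx":0,"dy":0,"dz":0.2,"rx":0,"ry":0,"rz":0,"claw":0.3},
    {"dx":0,"dy":0,"dz":0,"rx":0,"ry":0,"rz":0,"claw":0.2},
  ],
)

```text
t: 31.6
tool_pos: [0.4261, -0.1959, 0.013]
orientation: [-2.113, -2.324, 0.0]
contact_force: [-0.2, -0.4, -0.0]
width: 0.0513
gripper_force: 0.0
```

Request:
servo_tool(
  increments=[
    {"dx":0,"dy":0,"dz":0,"rx":0,"ry":0,"rz":0,"claw":0.1},
    {"dx":0,"dy":0,"dz":0,"rx":0,"ry":0,"rz":0,"claw":-0.2},
    {"dx":0,"dy":0,"dz":0,"rx":0,"ry":0,"rz":0,"claw":-0.2},
    {"dx":0,"dy":0,"dz":0,"rx":0,"ry":0,"rz":0,"claw":-0.2},
  ],
)

```text
t: 32.1
tool_pos: [0.4265, -0.1959, 0.0135]
orientation: [2.113, 2.324, 0.0]
contact_force: [-0.3, 0.7, 7.8]
width: 0.0444
gripper_force: 59.8
```

Request:
servo_tool(
  increments=[
    {"dx":0,"dy":0,"dz":-0.4,"rx":0,"ry":0,"rz":0,"claw":-0.2},
    {"dx":0,"dy":0,"dz":-0.8,"rx":0,"ry":0,"rz":0,"claw":-0.2},
    {"dx":0,"dy":0,"dz":-1,"rx":0,"ry":0,"rz":0,"claw":-0.2},
    {"dx":-0.5,"dy":-0.1,"dz":-0.8,"rx":0,"ry":0,"rz":0,"claw":-0.2},
    {"dx":-1,"dy":-0.1,"dz":0,"rx":0,"ry":0,"rz":0,"claw":-0.2},
    {"dx":-1,"dy":-0.1,"dz":0,"rx":0,"ry":0,"rz":0,"claw":-0.2},
    {"dx":-1,"dy":-0.1,"dz":0,"rx":0,"ry":0,"rz":0,"claw":-0.2},
    {"dx":-1,"dy":-0.1,"dz":0,"rx":0,"ry":0,"rz":0,"claw":-0.2},
    {"dx":-1,"dy":0,"dz":0,"rx":0,"ry":0,"rz":0,"claw":-0.2},
    {"dx":-1,"dy":0,"dz":0,"rx":0,"ry":0,"rz":0,"claw":-0.2},
    {"dx":-0.7,"dy":0,"dz":0,"rx":0,"ry":0,"rz":0,"claw":-0.2},
    {"dx":-0.4,"dy":0,"dz":0,"rx":0,"ry":0,"rz":0,"claw":-0.2},
    {"dx":0,"dy":0,"dz":0,"rx":0,"ry":0,"rz":0,"claw":-0.2},
  ],
)

```text
t: 33.72
tool_pos: [0.4305, -0.3482, 0.0729]
orientation: [-2.114, -2.324, -0.0]
contact_force: [-0.1, 0.2, -1.3]
width: 0.0446
gripper_force: 61.4
```

```bash
python3 - <<'E'
from h import *
im=imaging.grab_frame("side"); cv2.imwrite("pics/f11.png",im)
u=proj("side",(.4305,-.3475,.14)); x,y=u.astype(int)
H,S,V=cv2.split(cv2.cvtColor(im,cv2.COLOR_BGR2HSV))
print(u,cv2.boundingRect(blob(((V>130)&(S<70)).astype(np.uint8)*255,(x-14,y-9,x+14,y+12))))
go([(.4305,-.3475,.0195)])
E
```

```text
[339.6978 117.673 ] (333, 111, 15, 12)
t 33.775 tcp [ 0.4306 -0.3477  0.0729] yaw 95.46702047144223 tilt [-0.0001  0.0004 -1.    ] w 0.04441081294670973 j [ 1.11    0.5289 -0.6175  1.884   0.3977  0.8537  0.3859]
[ 0.4305 -0.3475  0.0195] -> steps d/20mm [ 0.0078 -0.0033  2.6706]
```

Request:
servo_tool(
  increments=[
    {"dx":0,"dy":0,"dz":0.8,"rx":0,"ry":0,"rz":0,"claw":-0.2},
    {"dx":0,"dy":0,"dz":0.8,"rx":0,"ry":0,"rz":0,"claw":-0.2},
    {"dx":0,"dy":0,"dz":0.6,"rx":0,"ry":0,"rz":0,"claw":-0.2},
    {"dx":0,"dy":0,"dz":0.3,"rx":0,"ry":0,"rz":0,"claw":-0.2},
    {"dx":0,"dy":0,"dz":0.13,"rx":0,"ry":0,"rz":0,"claw":-0.2},
    {"dx":0,"dy":0,"dz":0,"rx":0,"ry":0,"rz":0,"claw":-0.2},
  ],
)

```text
t: 34.52
tool_pos: [0.4307, -0.3481, 0.0205]
orientation: [2.113, 2.324, 0.0]
contact_force: [0.1, -0.0, -0.6]
width: 0.0444
gripper_force: 61.4
```

Request:
servo_tool(
  increments=[
    {"dx":0,"dy":0,"dz":0,"rx":0,"ry":0,"rz":0,"claw":0.15},
    {"dx":0,"dy":0,"dz":0,"rx":0,"ry":0,"rz":0,"claw":0.4},
    {"dx":0,"dy":0,"dz":0,"rx":0,"ry":0,"rz":0,"claw":0.6},
    {"dx":0,"dy":0,"dz":-0.5,"rx":0,"ry":0,"rz":0,"claw":0.6},
    {"dx":0,"dy":0,"dz":-1,"rx":0,"ry":0,"rz":0,"claw":0.6},
    {"dx":0,"dy":0,"dz":-1,"rx":0,"ry":0,"rz":0,"claw":0.6},
    {"dx":0,"dy":0,"dz":-1,"rx":0,"ry":0,"rz":0,"claw":0.6},
    {"dx":0,"dy":0,"dz":-1,"rx":0,"ry":0,"rz":0,"claw":0.6},
    {"dx":1,"dy":0,"dz":0,"rx":0,"ry":0,"rz":0,"claw":0.2},
    {"dx":1,"dy":0,"dz":0,"rx":0,"ry":0,"rz":0,"claw":0},
    {"dx":1,"dy":0,"dz":0,"rx":0,"ry":0,"rz":0,"claw":0},
    {"dx":1,"dy":0,"dz":0,"rx":0,"ry":0,"rz":0,"claw":-0.1},
    {"dx":1,"dy":0,"dz":0,"rx":0,"ry":0,"rz":0,"claw":-0.2},
    {"dx":1,"dy":0,"dz":0,"rx":0,"ry":0,"rz":0,"claw":-0.2},
    {"dx":1,"dy":0,"dz":0,"rx":0,"ry":0,"rz":0,"claw":-0.2},
    {"dx":1,"dy":0,"dz":0,"rx":0,"ry":0,"rz":0,"claw":-0.2},
    {"dx":1,"dy":0,"dz":0,"rx":0,"ry":0,"rz":0,"claw":-0.2},
    {"dx":1,"dy":0,"dz":0,"rx":0,"ry":0,"rz":0,"claw":-0.2},
    {"dx":1,"dy":0,"dz":0,"rx":0,"ry":0,"rz":0,"claw":-0.2},
    {"dx":1,"dy":0,"dz":0,"rx":0,"ry":0,"rz":0,"claw":-0.2},
  ],
)

```text
t: 37.02
tool_pos: [0.4076, -0.1079, 0.1104]
orientation: [2.113, 2.324, 0.0]
contact_force: [0.3, 0.2, 0.5]
width: 0.0341
gripper_force: 0.0
```

```bash
python3 - <<'E'
from h import *
s=imaging.grab_frame("side"); cv2.imwrite("pics/s12.png",s)
t=imaging.grab_frame("top"); cv2.imwrite("pics/t12.png",t)
u=proj("side",(.4305,-.3475,.088)); print("side white pred",u)
H,S,V=cv2.split(cv2.cvtColor(t,cv2.COLOR_BGR2HSV))
print("white top pred",proj("top",(.4305,-.3475,.088)))
# spoon, re-measured: contour principal axis and ends
c=blob(((V>140)&(S<50)).astype(np.uint8)*255,(234,203,258,258)); print(rect("top",c,.004))
m=np.zeros(t.shape[:2],np.uint8); cv2.drawContours(m,[c],-1,255,-1); 
for r in range(207,256,3):
    xs=np.flatnonzero(m[r]); print(r,xs[[0,-1]] if len(xs) else None, cast("top",(xs.mean(),r),.004)[0] if len(xs) else "")
go([(.4275,.1006,.11)])
E
```

```text
side white pred [338.1212 133.1544]
white top pred [424.1948 228.2496]
(array([382.867 ,  90.5025]), array([31.6312, 22.3423]), 9.857767105102539)
207 None 
210 None 
213 None 
216 None 
219 None 
222 None 
225 None 
228 None 
231 None 
234 None 
237 None 
240 None 
243 [244 252] [0.3934 0.0916]
246 [244 251] [0.3855 0.0927]
249 [245 252] [0.3777 0.0898]
252 [247 252] [0.3699 0.0869]
255 None 
t 37.125 tcp [ 0.4076 -0.107   0.1105] yaw 95.58492057937357 tilt [-0.0001  0.0001 -1.    ] w 0.033950342225824014 j [ 0.8962  0.263  -0.7914  2.1625  0.2584  0.809   0.0393]
[0.4275 0.1006 0.11  ] -> steps d/20mm [10.2343  2.0012  0.0237]
```

```bash
python3 - <<'E'
from h import *
t=cv2.imread("pics/top0.png")
H,S,V=cv2.split(cv2.cvtColor(t,cv2.COLOR_BGR2HSV))
c=blob(((V>130)&(S<50)).astype(np.uint8)*255,(234,200,258,258))
m=np.zeros(t.shape[:2],np.uint8); cv2.drawContours(m,[c],-1,255,-1)
P=[]
for r in range(205,257,2):
    xs=np.flatnonzero(m[r])
    if len(xs): P.append(cast("top",(xs.mean(),r),.005)[0]); print(r,xs[[0,-1]],P[-1])
P=np.array(P); h=P[P[:,0]>.41]; k=np.polyfit(h[:,0],h[:,1],1); print("handle slope deg",np.degrees(np.arctan(k[0])),"y at .428",np.polyval(k,.428))
a=cv2.imread("pics/t12.png")[120:270,120:450]; b=cv2.imread("pics/s12.png")[90:250,200:400]
cv2.imwrite("pics/v12.png",np.vstack([cv2.resize(a,(640,290)),cv2.resize(b,(640,300))[:300]]))
E
```

```text
209 [238 241] [0.4837 0.1171]
211 [239 241] [0.4783 0.1156]
213 [239 242] [0.4729 0.1141]
215 [240 242] [0.4675 0.1126]
217 [240 243] [0.4622 0.111 ]
219 [241 243] [0.4568 0.1095]
221 [242 243] [0.4515 0.108 ]
223 [242 244] [0.4462 0.1065]
225 [243 244] [0.4408 0.105 ]
227 [244 244] [0.4355 0.1035]
229 [244 245] [0.4302 0.102 ]
231 [245 245] [0.4249 0.1005]
233 [245 246] [0.4197 0.099 ]
235 [246 247] [0.4144 0.0962]
237 [246 248] [0.4091 0.0947]
239 [246 249] [0.4039 0.0932]
241 [245 249] [0.3986 0.0943]
243 [244 250] [0.3933 0.0942]
245 [244 252] [0.3881 0.0913]
247 [244 251] [0.3828 0.0925]
249 [245 252] [0.3776 0.0897]
251 [246 253] [0.3724 0.0869]
253 [248 251] [0.3672 0.0867]
handle slope deg 16.20839940783994 y at .428 0.10109567840583586
```

View pics/v12.png

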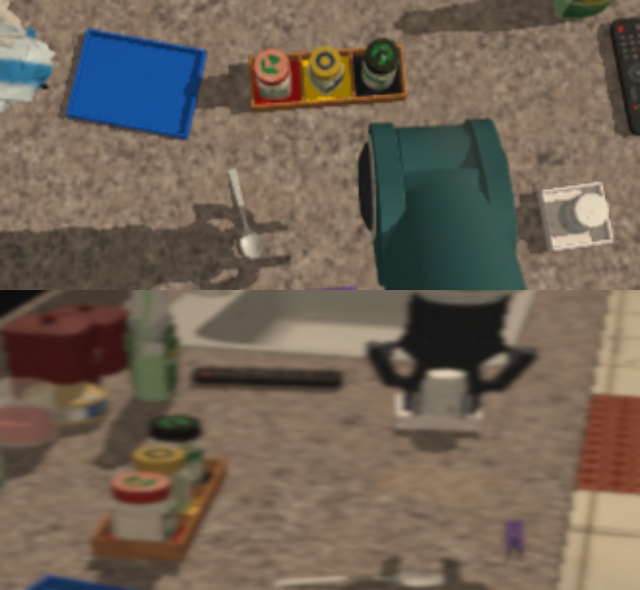

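All three jars stand in their matching bays and the bottle stands in the white stand. The spoon at v12 (243,215) is still along world x, with an axis angle of about 15° and its middle at about (0.426,0.101). I'll go there, turn the jaws across it, and come down part-way.

Request:
servo_tool(
  increments=[
    {"dx":1,"dy":1,"dz":0,"rx":0,"ry":0,"rz":0,"claw":-0.3},
    {"dx":1,"dy":0.93,"dz":0,"rx":0,"ry":0,"rz":0,"claw":-0.3},
    {"dx":1,"dy":0,"dz":0,"rx":0,"ry":0,"rz":0,"claw":-0.3},
    {"dx":1,"dy":0,"dz":0,"rx":0,"ry":0,"rz":0,"claw":-0.3},
    {"dx":1,"dy":0,"dz":0,"rx":0,"ry":0,"rz":0,"claw":-0.3},
    {"dx":1,"dy":0,"dz":0,"rx":0,"ry":0,"rz":0,"claw":-0.3},
    {"dx":1,"dy":0,"dz":0,"rx":0,"ry":0,"rz":0,"claw":-0.3},
    {"dx":1,"dy":0,"dz":0,"rx":0,"ry":0,"rz":0,"claw":-0.3},
    {"dx":1,"dy":0,"dz":0,"rx":0,"ry":0,"rz":0,"claw":-0.3},
    {"dx":1,"dy":0,"dz":0,"rx":0,"ry":0,"rz":0,"claw":-0.3},
    {"dx":0.25,"dy":0,"dz":0,"rx":0,"ry":0,"rz":0.1,"claw":-0.3},
    {"dx":0,"dy":0,"dz":0,"rx":0,"ry":0,"rz":0.1,"claw":-0.3},
    {"dx":0,"dy":0,"dz":0,"rx":0,"ry":0,"rz":0.1,"claw":-0.3},
    {"dx":0,"dy":0,"dz":0,"rx":0,"ry":0,"rz":0.1,"claw":-0.3},
    {"dx":0,"dy":0,"dz":0,"rx":0,"ry":0,"rz":0.1,"claw":-0.3},
    {"dx":0,"dy":0,"dz":0,"rx":0,"ry":0,"rz":0.1,"claw":-0.3},
    {"dx":0,"dy":0,"dz":0.5,"rx":0,"ry":0,"rz":0.1,"claw":-0.3},
    {"dx":0,"dy":0,"dz":1,"rx":0,"ry":0,"rz":0.1,"claw":-0.3},
    {"dx":0,"dy":0,"dz":1,"rx":0,"ry":0,"rz":0.1,"claw":-0.3},
    {"dx":0,"dy":0,"dz":1,"rx":0,"ry":0,"rz":0,"claw":-0.3},
  ],
)

```text
t: 39.62
tool_pos: [0.4269, 0.0985, 0.0398]
orientation: [3.117, 0.39, 0.0]
contact_force: [-0.1, 0.6, 0.2]
width: 0.0299
gripper_force: 0.0
```

```bash
python3 - <<'E'
from h import *
s=imaging.grab_frame("side"); cv2.imwrite("pics/s13.png",s)
go([(.426,.101,.03)]); print(status.observe()["contact_force"])
E
```

```text
t 39.675 tcp [0.4257 0.0983 0.0378] yaw 14.39480349489049 tilt [-0.0024 -0.0003 -1.    ] w 0.030168944165351104 j [ 0.1488  0.3914 -0.5125  2.1786  0.3158  0.6443 -1.9063]
[0.426 0.101 0.03 ] -> steps d/20mm [ 0.0483 -0.1295  0.3913]
[-3.4251 -1.54   -3.3419]
```

Request:
servo_tool(
  increments=[
    {"dx":0.05,"dy":-0.13,"dz":0.4,"rx":0,"ry":0,"rz":0,"claw":-0.3},
    {"dx":0,"dy":0,"dz":0.4,"rx":0,"ry":0,"rz":0,"claw":-0.3},
    {"dx":0,"dy":0,"dz":0.3,"rx":0,"ry":0,"rz":0,"claw":-0.3},
    {"dx":0,"dy":0,"dz":0.2,"rx":0,"ry":0,"rz":0,"claw":-0.3},
    {"dx":0,"dy":0,"dz":0.2,"rx":0,"ry":0,"rz":0,"claw":-0.3},
    {"dx":0,"dy":0,"dz":0.2,"rx":0,"ry":0,"rz":0,"claw":-0.3},
    {"dx":0,"dy":0,"dz":0,"rx":0,"ry":0,"rz":0,"claw":-0.3},
  ],
)

```text
t: 40.55
tool_pos: [0.4269, 0.1013, 0.0062]
orientation: [-3.117, -0.395, 0.001]
contact_force: [-0.3, 0.2, 0.5]
width: 0.0303
gripper_force: 0.0
```

```bash
python3 - <<'E'
from h import *
s=imaging.grab_frame("side"); cv2.imwrite("pics/s14.png",s)
go([(.426,.101,-.02)]); print(status.observe()["contact_force"])
cv2.imwrite("pics/v14.png",cv2.resize(s[190:270,250:370],(780,520),interpolation=cv2.INTER_CUBIC))
g=s.max(2); print(g[215:262:2,290:345:3])
print(proj("side",(.426,.101,0)),proj("side",(.426,.101,.03)))
E
```

```text
t 40.6 tcp [0.427  0.1014 0.0063] yaw 14.449789111896274 tilt [-0.0002  0.0001 -1.    ] w 0.030157404652906134 j [ 0.1036  0.4552 -0.4713  2.1883  0.3757  0.5747 -1.964 ]
[ 0.426  0.101 -0.02 ] -> steps d/20mm [-0.0525  0.0062  1.3172]
[-0.8394  0.6784  0.3925]
[[147 124 133 145 138 137  78  26  32  52  44  91 146 135 139 134 121 134
  143]
 [152 137 132 141 135 133  81  26  30  54  39  86 130 125 129 139 133 139
  152]
 [136 138 134 139 142 143  95  28  33  61  47  68 124 129 139 143 142 140
  142]
 [127 130 128 135 145 140 101  26  30  52  40  80 133 138 149 147 146 140
  118]
 [126 124 129 129 133 140 107  24  29  47  33 101 136 142 138 140 150 147
  135]
 [136 137 140 150 140 142 106  26  26  32  28 111 138 137 134 131 152 151
  146]
 [140 140 143 142 158 141  99  24  26  24  32 124 132 127 128 128 131 151
  149]
 [130 147 136 140 156 135 100  27  29  29  37 129 133 130 135 135 133 153
  155]
 [142 137 131 141 145 138 124  44  26  31  64 127 141 138 131 137 139 139
  156]
 [151 146 145 140 141 133 132  69  26  54 123 133 139 141 128 127 113 119
  141]
 [146 152 152 137 137 130 12
[... 446 characters left out ...]
 137
  145]
 [138 119 111 111 112 116 116 121 118 118 103 102 138 164 156 130 123 143
  142]
 [126 110 113 106 105 104  96 102  95  97 118  96  80  89  87  92 127 144
  141]
 [133 127 131 136 139 137 102 105 112 134 139 117  99  97 106 119 143 137
  126]
 [130 130 140 145 150 141  84  82  92 136 134 140 118 128 136 135 139 135
  132]
 [146 142 139 139 145 138  76  72  95 137 144 137 126 137 129 144 147 137
  137]
 [153 149 142 141 142 125  81  80  95 131 141 124 121 133 126 146 150 129
  138]
 [140 142 138 140 138  92  84  86 100 138 135 125 136 140 137 148 135 133
  149]
 [142 139 140 142 134  83  87  86  96 135 133 125 136 142 149 141 125 119
  142]]
[312.3526 246.0272] [313.0604 236.606 ]
```

The near fingertip is at row ~240, about 35–40 mm above the worktop by ray, which is consistent with the offset. I'll go on down, feeling for contact.

Request:
servo_tool(
  increments=[
    {"dx":-0.05,"dy":0,"dz":0.3,"rx":0,"ry":0,"rz":0,"claw":-0.3},
    {"dx":0,"dy":0,"dz":0.3,"rx":0,"ry":0,"rz":0,"claw":-0.3},
    {"dx":0,"dy":0,"dz":0.3,"rx":0,"ry":0,"rz":0,"claw":-0.3},
    {"dx":0,"dy":0,"dz":0.2,"rx":0,"ry":0,"rz":0,"claw":-0.3},
    {"dx":0,"dy":0,"dz":0,"rx":0,"ry":0,"rz":0,"claw":-0.3},
  ],
)

```text
t: 41.22
tool_pos: [0.4259, 0.1011, -0.0159]
orientation: [-3.117, -0.395, 0.001]
contact_force: [-0.0, -0.5, 0.1]
width: 0.0298
gripper_force: 0.0
```

Request:
servo_tool(
  increments=[
    {"dx":0,"dy":0,"dz":0.1,"rx":0,"ry":0,"rz":0,"claw":-0.3},
    {"dx":0,"dy":0,"dz":0.1,"rx":0,"ry":0,"rz":0,"claw":-0.3},
  ],
)

```text
t: 41.48
tool_pos: [0.4262, 0.1011, -0.0196]
orientation: [-3.117, -0.395, -0.0]
contact_force: [0.8, 0.6, 0.6]
width: 0.0298
gripper_force: 0.0
```

Request:
servo_tool(
  increments=[
    {"dx":0,"dy":0,"dz":0.1,"rx":0,"ry":0,"rz":0,"claw":-0.3},
    {"dx":0,"dy":0,"dz":0,"rx":0,"ry":0,"rz":0,"claw":-0.3},
  ],
)

```text
t: 41.72
tool_pos: [0.426, 0.1011, -0.0217]
orientation: [-3.117, -0.395, 0.0]
contact_force: [0.6, 0.6, 0.6]
width: 0.0299
gripper_force: 0.0
```

```bash
python3 - <<'E'
from h import *
s=imaging.grab_frame("side"); g=s.max(2); print(g[232:262,300:330:2])
for y in(.116,.122,.128):
  for z in (0,.01,.02): print(y,z,proj("side",(.426-.26*(y-.101),y,z)))
E
```

```text
[[145 143 137 139  99  32  25  33  49  49  35  72 127 139 146]
 [141 141 134 134  93  33  26  30  45  46  31  77 128 140 147]
 [139 140 133 127  88  31  25  28  39  37  31  84 128 142 146]
 [137 138 135 127  87  29  26  28  30  29  33  98 130 142 144]
 [137 136 135 133  89  29  25  25  24  25  38 113 134 140 139]
 [141 140 137 140  94  31  26  26  26  26  41 120 135 134 133]
 [143 145 140 144 100  34  26  28  28  27  45 121 133 132 127]
 [138 147 144 142 108  43  27  29  31  28  53 120 134 136 129]
 [131 141 143 140 120  59  27  26  29  37  66 128 144 141 135]
 [133 137 145 143 129  76  32  26  31  67  98 141 154 148 142]
 [148 151 160 160 136  88  40  27  39  99 138 159 161 155 150]
 [172 178 182 176 139  92  42  26  44 113 156 168 168 163 161]
 [180 184 181 162 124  90  41  25  48 108 143 162 172 174 176]
 [164 161 156 137 101  87  40  28  48 101 128 142 168 183 187]
 [140 134 133 123  90  84  39  27  49 100 117 119 146 175 187]
 [115 113 111 110  83  81  39  28  51  98 104 101 115 140 159]
 [ 99  99  95  94  81  81  43  35  58  93 101  99  92 101 116]
 [107 105  98  86  80  84  61
[... 360 characters left out ...]
06  86  75  71  75  81  85 124 145 144 132 127 137]
 [141 136  96  85  78  73  79  85  86 125 145 138 122 122 136]
 [143 133  90  84  80  79  84  89  94 129 142 133 119 122 133]
 [141 131  87  82  84  84  87  89  96 130 139 130 122 132 139]
 [143 133  87  82  86  87  87  88  92 127 135 127 125 137 142]
 [145 136  91  82  87  87  86  84  87 124 135 126 126 137 144]
 [145 133  90  83  87  87  86  82  89 126 134 125 129 137 142]]
0.116 0 [312.8331 250.2792]
0.116 0.01 [313.0719 247.1625]
0.116 0.02 [313.3136 244.0089]
0.122 0 [313.0285 252.009 ]
0.122 0.01 [313.2697 248.8873]
0.122 0.02 [313.5137 245.7284]
0.128 0 [313.2259 253.7558]
0.128 0.01 [313.4694 250.629 ]
0.128 0.02 [313.7158 247.4649]
```

Request:
servo_tool(
  increments=[
    {"dx":0,"dy":0,"dz":0.1,"rx":0,"ry":0,"rz":0,"claw":-0.3},
    {"dx":0,"dy":0,"dz":0,"rx":0,"ry":0,"rz":0,"claw":-0.5},
    {"dx":0,"dy":0,"dz":0,"rx":0,"ry":0,"rz":0,"claw":-0.6},
  ],
)

```text
t: 42.15
tool_pos: [0.426, 0.1011, -0.0236]
orientation: [-3.117, -0.395, 0.0]
contact_force: [-1.6, -0.9, 1.8]
width: 0.0178
gripper_force: 33.2
```

Request:
servo_tool(
  increments=[
    {"dx":0,"dy":0,"dz":0,"rx":0,"ry":0,"rz":0,"claw":-0.8},
    {"dx":0,"dy":0,"dz":0,"rx":0,"ry":0,"rz":0,"claw":-1},
    {"dx":0,"dy":0,"dz":0,"rx":0,"ry":0,"rz":0,"claw":-1},
  ],
)

```text
t: 42.52
tool_pos: [0.4264, 0.1021, -0.0226]
orientation: [-3.116, -0.397, -0.002]
contact_force: [-9.2, 3.7, 34.4]
width: 0.0118
gripper_force: 58.8
```

Closed to 11.8 mm at grip force, with 34 N upward as the closing tips press down. I'll ease up gently and check.

Request:
servo_tool(
  increments=[
    {"dx":0,"dy":0,"dz":-0.1,"rx":0,"ry":0,"rz":0,"claw":-1},
    {"dx":0,"dy":0,"dz":-0.1,"rx":0,"ry":0,"rz":0,"claw":-1},
    {"dx":0,"dy":0,"dz":-0.1,"rx":0,"ry":0,"rz":0,"claw":-1},
    {"dx":0,"dy":0,"dz":0,"rx":0,"ry":0,"rz":0,"claw":-1},
  ],
)

```text
t: 43.02
tool_pos: [0.4261, 0.101, -0.0176]
orientation: [3.117, 0.395, -0.0]
contact_force: [-0.8, 1.0, -0.4]
width: 0.0104
gripper_force: 56.5
```

Request:
servo_tool(
  increments=[
    {"dx":0,"dy":0,"dz":-0.4,"rx":0,"ry":0,"rz":0,"claw":-1},
    {"dx":0,"dy":0,"dz":-0.8,"rx":0,"ry":0,"rz":0,"claw":-1},
    {"dx":0,"dy":0,"dz":-0.8,"rx":0,"ry":0,"rz":0,"claw":-1},
    {"dx":0,"dy":0,"dz":-0.5,"rx":0,"ry":0,"rz":0,"claw":-1},
    {"dx":0,"dy":0,"dz":0,"rx":0,"ry":0,"rz":0,"claw":-1},
  ],
)

```text
t: 43.65
tool_pos: [0.4266, 0.101, 0.0333]
orientation: [3.117, 0.394, 0.003]
contact_force: [0.4, -0.5, -0.4]
width: 0.0101
gripper_force: 56.5
```

```bash
python3 - <<'E'
from h import *
s=imaging.grab_frame("side");cv2.imwrite("pics/s15.png",s);s=s.astype(int)
o=cv2.imread("pics/side0.png").astype(int)
w=lambda im:((im.min(2)>120)).astype(np.uint8)
for im,n in((o,"before"),(s,"now")):
    m=w(im)[205:265,280:345]; print(n); 
    for r in range(60):
        if m[r].sum()>4: print(205+r,"".join(".#"[v] for v in m[r]))
go([(.6075,.2546,.05)])
E
```

```text
before
244 .........#########.........................################......
245 .......##########...........................##############.......
246 ......#######................................###########.........
now
t 43.7 tcp [0.4263 0.1009 0.0327] yaw 14.423567705010019 tilt [ 0.0008 -0.     -1.    ] w 0.01061006425042396 j [ 0.1388  0.4021 -0.5086  2.1806  0.3295  0.6308 -1.9236]
[0.6075 0.2546 0.05  ] -> steps d/20mm [10.689  -5.1857 -0.8589]
```

```bash
python3 - <<'E'
from h import *
s=cv2.imread("pics/s15.png"); H,S,V=cv2.split(cv2.cvtColor(s,cv2.COLOR_BGR2HSV))
a=((S<38)&(V>80)); b=V<60
for r in range(214,258): print(r,"".join("D" if b[r,c] else ".#"[int(a[r,c])] for c in range(270,360)))
for d in(-.065,0,.065): print(proj("side",(.4263+d*.968,.101+d*.25,.005)),proj("side",(.4263+d*.968,.101+d*.25,.058)))
E
```

```text
214 .........................................DDDDDDDDDDDD.....................................
215 .........................................DDDDDDDDDDDD.....................................
216 .........................................DDDDDDDDDDD......................................
217 .........................................DDDDDDDDDDD......................................
218 .........................................DDDDDDDDDDD......................................
219 .........................................DDDDDDDDDD.......................................
220 ..........................................DDDDDDDD........................................
221 ..........................................DDDDDD..........................................
222 .........................................#.DDDDD..........................................
223 ...........................................DDDDD..........................................
224 ..........................................DDDDDD..........................................
225 .........................................#DDDDDD...
[... 2499 characters left out ...]
..........
252 ..........................................................................................
253 ..........................................................................................
254 ..........................................................................................
255 ..........................................................................................
256 ..........................................................................................
257 ..........................................................................................
[339.0261 244.4966] [341.1421 227.5281]
[312.3473 244.4593] [313.6184 227.4879]
[285.6635 244.4219] [286.0893 227.4478]
```

```bash
python3 - <<'E'
from h import *
s=cv2.imread("pics/s15.png"); t=imaging.grab_frame("top"); cv2.imwrite("pics/t15.png",t)
cv2.imwrite("pics/v15.png",np.hstack([cv2.resize(s[190:270,260:370],(400,300),interpolation=2),cv2.resize(t[130:265,180:360],(400,300),interpolation=2)]))
E
```

```text
(no output)
```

View pics/v15.png

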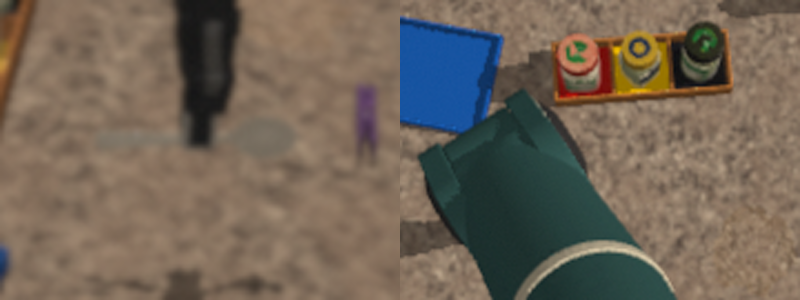

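The spoon is held level: grey in the arm's shadow at crop (100–295,135), with the handle to the left. The three jars remain upright. I'll carry it over the tray, then turn it lengthwise by +66°.

Request:
servo_tool(
  increments=[
    {"dx":0.5,"dy":-0.4,"dz":0,"rx":0,"ry":0,"rz":0,"claw":-1},
    {"dx":1,"dy":-0.5,"dz":0,"rx":0,"ry":0,"rz":0,"claw":-1},
    {"dx":1,"dy":-0.5,"dz":0,"rx":0,"ry":0,"rz":0,"claw":-1},
    {"dx":1,"dy":-0.5,"dz":0,"rx":0,"ry":0,"rz":0,"claw":-1},
    {"dx":1,"dy":-0.5,"dz":0,"rx":0,"ry":0,"rz":0,"claw":-1},
    {"dx":1,"dy":-0.5,"dz":0,"rx":0,"ry":0,"rz":0,"claw":-1},
    {"dx":1,"dy":-0.5,"dz":0,"rx":0,"ry":0,"rz":0,"claw":-1},
    {"dx":1,"dy":-0.5,"dz":0,"rx":0,"ry":0,"rz":0,"claw":-1},
    {"dx":1,"dy":-0.5,"dz":0,"rx":0,"ry":0,"rz":0,"claw":-1},
    {"dx":1,"dy":-0.5,"dz":0,"rx":0,"ry":0,"rz":0,"claw":-1},
    {"dx":1,"dy":-0.29,"dz":0,"rx":0,"ry":0,"rz":0,"claw":-1},
    {"dx":0.2,"dy":0,"dz":0,"rx":0,"ry":0,"rz":0,"claw":-1},
    {"dx":0,"dy":0,"dz":0,"rx":0,"ry":0,"rz":-0.0914,"claw":-1},
    {"dx":0,"dy":0,"dz":0,"rx":0,"ry":0,"rz":-0.0914,"claw":-1},
    {"dx":0,"dy":0,"dz":0,"rx":0,"ry":0,"rz":-0.0914,"claw":-1},
    {"dx":0,"dy":0,"dz":0,"rx":0,"ry":0,"rz":-0.0914,"claw":-1},
    {"dx":0,"dy":0,"dz":0,"rx":0,"ry":0,"rz":-0.0914,"claw":-1},
    {"dx":0,"dy":0,"dz":0,"rx":0,"ry":0,"rz":-0.0914,"claw":-1},
    {"dx":0,"dy":0,"dz":0,"rx":0,"ry":0,"rz":-0.0914,"claw":-1},
    {"dx":0,"dy":0,"dz":0,"rx":0,"ry":0,"rz":-0.0914,"claw":-1},
  ],
)

```text
t: 46.25
tool_pos: [0.6069, 0.2549, 0.0319]
orientation: [-2.397, -2.03, 0.001]
contact_force: [-0.5, 0.0, 0.5]
width: 0.0102
gripper_force: 56.5
```

```bash
python3 -c "
from h import *
go([(.6075,.2546,-.012)])"
```

```text
t 46.25 tcp [0.6069 0.2549 0.0319] yaw 80.52234436538087 tilt [-0.0007 -0.0004 -1.    ] w 0.010202962999158887 j [ 0.0453  0.788  -0.7188  1.6233  0.6039  0.9653 -1.0476]
[ 0.6075  0.2546 -0.012 ] -> steps d/20mm [-0.007   0.0331  2.1956]
```

Request:
servo_tool(
  increments=[
    {"dx":0,"dy":0,"dz":0.7,"rx":0,"ry":0,"rz":0,"claw":-1},
    {"dx":0,"dy":0,"dz":0.7,"rx":0,"ry":0,"rz":0,"claw":-1},
    {"dx":0,"dy":0,"dz":0.5,"rx":0,"ry":0,"rz":0,"claw":-1},
    {"dx":0,"dy":0,"dz":0.2,"rx":0,"ry":0,"rz":0,"claw":-1},
    {"dx":0,"dy":0,"dz":0.1,"rx":0,"ry":0,"rz":0,"claw":-1},
    {"dx":0,"dy":0,"dz":0,"rx":0,"ry":0,"rz":0,"claw":-1},
  ],
)

```text
t: 47.0
tool_pos: [0.6075, 0.2551, -0.0114]
orientation: [-2.402, -2.024, -0.0]
contact_force: [-0.7, -0.0, -0.1]
width: 0.0103
gripper_force: 56.5
```

Request:
servo_tool(
  increments=[
    {"dx":0,"dy":0,"dz":0.07,"rx":0,"ry":0,"rz":0,"claw":-1},
    {"dx":0,"dy":0,"dz":0,"rx":0,"ry":0,"rz":0,"claw":-1},
  ],
)

```text
t: 47.25
tool_pos: [0.6075, 0.255, -0.0129]
orientation: [-2.402, -2.025, -0.0]
contact_force: [-0.2, -0.7, 1.0]
width: 0.0107
gripper_force: 56.5
```

Request:
servo_tool(
  increments=[
    {"dx":0,"dy":0,"dz":0.07,"rx":0,"ry":0,"rz":0,"claw":-1},
    {"dx":0,"dy":0,"dz":0,"rx":0,"ry":0,"rz":0,"claw":-1},
  ],
)

```text
t: 47.5
tool_pos: [0.6074, 0.255, -0.0145]
orientation: [-2.402, -2.024, 0.0]
contact_force: [-0.7, -0.8, 0.9]
width: 0.0105
gripper_force: 56.5
```

Request:
servo_tool(
  increments=[
    {"dx":0,"dy":0,"dz":0.06,"rx":0,"ry":0,"rz":0,"claw":-1},
    {"dx":0,"dy":0,"dz":0,"rx":0,"ry":0,"rz":0,"claw":-1},
  ],
)

```text
t: 47.75
tool_pos: [0.6074, 0.255, -0.0157]
orientation: [-2.402, -2.025, 0.0]
contact_force: [0.1, 0.3, -0.1]
width: 0.0108
gripper_force: 56.5
```

Request:
servo_tool(
  increments=[
    {"dx":0,"dy":0,"dz":0.05,"rx":0,"ry":0,"rz":0,"claw":-1},
    {"dx":0,"dy":0,"dz":0,"rx":0,"ry":0,"rz":0,"claw":-1},
  ],
)

```text
t: 48.0
tool_pos: [0.6075, 0.2551, -0.0165]
orientation: [-2.402, -2.025, -0.0]
contact_force: [-0.5, 0.7, 2.0]
width: 0.0106
gripper_force: 57.1
```

First contact at z −0.0165. Release gradually, then retreat up and back.

Request:
servo_tool(
  increments=[
    {"dx":0,"dy":0,"dz":0,"rx":0,"ry":0,"rz":0,"claw":-0.6},
    {"dx":0,"dy":0,"dz":0,"rx":0,"ry":0,"rz":0,"claw":-0.4},
    {"dx":0,"dy":0,"dz":0,"rx":0,"ry":0,"rz":0,"claw":-0.2},
    {"dx":0,"dy":0,"dz":-0.3,"rx":0,"ry":0,"rz":0,"claw":-0.1},
    {"dx":0,"dy":0,"dz":-0.7,"rx":0,"ry":0,"rz":0,"claw":-0.1},
    {"dx":0,"dy":0,"dz":-1,"rx":0,"ry":0,"rz":0,"claw":-0.1},
    {"dx":0,"dy":0,"dz":-1,"rx":0,"ry":0,"rz":0,"claw":-0.1},
    {"dx":0,"dy":0,"dz":-1,"rx":0,"ry":0,"rz":0,"claw":-0.1},
    {"dx":0,"dy":0,"dz":-1,"rx":0,"ry":0,"rz":0,"claw":-0.1},
    {"dx":0,"dy":0,"dz":-1,"rx":0,"ry":0,"rz":0,"claw":-0.1},
    {"dx":0,"dy":0,"dz":-1,"rx":0,"ry":0,"rz":0,"claw":-0.1},
    {"dx":0,"dy":-1,"dz":-1,"rx":0,"ry":0,"rz":0,"claw":-0.1},
    {"dx":0,"dy":-1,"dz":0,"rx":0,"ry":0,"rz":0,"claw":-0.1},
    {"dx":0,"dy":-1,"dz":0,"rx":0,"ry":0,"rz":0,"claw":-0.1},
    {"dx":0,"dy":-1,"dz":0,"rx":0,"ry":0,"rz":0,"claw":-0.1},
    {"dx":0,"dy":-1,"dz":0,"rx":0,"ry":0,"rz":0,"claw":-0.1},
    {"dx":0,"dy":-1,"dz":0,"rx":0,"ry":0,"rz":0,"claw":-0.1},
    {"dx":0,"dy":-1,"dz":0,"rx":0,"ry":0,"rz":0,"claw":-0.1},
    {"dx":0,"dy":-1,"dz":0,"rx":0,"ry":0,"rz":0,"claw":-0.1},
    {"dx":0,"dy":0,"dz":0,"rx":0,"ry":0,"rz":0,"claw":-0.1},
  ],
)

```text
t: 50.5
tool_pos: [0.4484, 0.2825, 0.1438]
orientation: [2.4, 2.026, 0.0]
contact_force: [0.2, -0.3, 0.9]
width: 0.0384
gripper_force: 0.0
```

```bash
python3 - <<'E'
from h import *
t=imaging.grab_frame("top"); s=imaging.grab_frame("side"); cv2.imwrite("pics/t16.png",t); cv2.imwrite("pics/s16.png",s)
H,S,V=cv2.split(cv2.cvtColor(t,cv2.COLOR_BGR2HSV))
inside=np.zeros_like(V); q=np.array([proj("top",(.6065+a*np.sin(np.radians(80.2))+b*np.cos(np.radians(80.2)),.2546-a*np.cos(np.radians(80.2))+b*np.sin(np.radians(80.2)),.005)) for a,b in((-.052,-.074),(.052,-.074),(.052,.074),(-.052,.074))])
cv2.fillPoly(inside,[q.astype(np.int32)],255)
m=((S<130)&(inside>0)).astype(np.uint8)*255
c=max(cv2.findContours(m,0,cv2.CHAIN_APPROX_NONE)[0],key=cv2.contourArea)
print("spoon",cv2.boundingRect(c),rect("top",c,.008))
x,y,w,h=155,135,75,58
for r in range(y,y+h,1): 
    l="".join("B" if (S[r,k]>150 and 100<H[r,k]<125) else ("g" if S[r,k]<90 and V[r,k]<90 else ("W" if S[r,k]<110 else ".")) for k in range(x,x+w)); print(l)
go([])
E
```

```text
spoon (168, 156, 46, 14) (array([608.4409, 255.3378]), array([126.4132,  28.2866]), 85.53321075439453)
WWWWWWWWWWBB..WWWWWWWWWWWWWWWWWWWWWWWWWWWWWWWWWWWWWWWWWWWWWWWWWWWWWWWWWWWWW
WWWWWWWWWWBBBBBBB.WWWWWWWWWWWWWWWWWWWWWWWWWWWWWWWWWWWWWWWWWWWWWWWWWWWWWWWWW
WWWWWWWWWBBBBBBBBBBBBB...WWWWWWWWWWWWWWWWWWWWWWWWWWWWWWWWWWWWWWWWWWWWWWWWWW
WWWWWWWWgBBBBBBBBBBBBBBBBBB.W.WWWWWWWWWWWWWWWWWWWWWWWWWWWWWWWWWWWWWWWWWWWWW
WWWWWWWgWBBBBBBBBBBBBBBBBBBBBBBBBB..WWWWWWWWWWWWWWWWWWWWWWWWWWWWWWWWWWWWWWW
WWWWWggg.BBBBBBBBBBBBBBBBBBBBBBBBBBBBBB..WWWWWWWWWWWWWWWWWWWWWWWWWWWWWWWWWW
WWWWWgggBBBBBBBBBBBBBBBBBBBBBBBBBBBBBBBBBBBB...WWWWWWWWWWWWWWWWWWWWWWWWWWWW
WWWWWWggBBBBBBBBBBBBBBBBBBBBBBBBBBBBBBBBBBBBBBBBBB..WWWWWWWWWWWWWWWWWWWWWWW
WWWWWWWWBBBBBBBBBBBBBBBBBBBBBBBBBBBBBBBBBBBBBBBBBBBBBBB....WWWWWWWWWWWWWWWW
WWWWgWg.BBBBBBBBBBBBBBBBBBBBBBBBBBBBBBBBBBBBBBBBBBBBBBBBBBBB....WWWWWWWWWWW
WWWggggBBBBBBBBBBBBBBBBBBBBBBBBBBBBBBBBBBBBBBBBBBBBBBBBBBBBBBBBBBBB.W.WWWWW
WWWWWggBBBBBBBBBBBBBBBBBBBBBBBBBBBBBBBBBBBBBBBBBBBBBBBBBBBBBBBBBBBBBBB.WWWW
WWWWWgWBBBBBBBBBBBBBBBBBBBBBBBBBBBBBBBBBBBBBBBBBBBBBBBBBBBBBBBBBBBBBBBBWWWW
WWWWggWBB
[... 2879 characters left out ...]
W.WWWWWWWWWWWWWWgWWWWWWggWggggggW.BBBBBBBBBBBBBBBBBBBBBBBBBBBBBWWWWWWWWWWWW
WWWWWWWWWWWWWWWWWgWWWWWWWWWWWgggggggggg.BBBBBBBBBBBBBBBBBBBBBB.WWWWWWWWWWWW
WWWW.WWWWWWWWWWWWWWgWWWWWWWWWWWWWWWWWggggggg.BBBBBBBBBBBBBBBBB.WWWWWWWWWWWW
WWWWWWWWWWWWWWWWWWWWgWWWWWWWWWWWWWWWWWWWWWWgggggg.BBBBBBBBBBBBWWWWWWWWWWWWW
WWWWWWWWWWWWWWWWWWWWWgWWWWWWWWWWWWWWWWWWWWWWWWWggggggW.BBBBBBBWWWWWWWWWWWWW
WWWWWWWW.WWWWWWWWWWWWWWgWWWWWWWWWWWWWWWWWWWWWWWWWWWgggggggg.B.WWWWWWWWWWWWW
WWWWWWWW.WWWWWWWWWWWWWWWggWWWWWWWWWWWWWWWWWWWWWWWWWWWWWWWWWWWWWWWWWWWWWWWWW
t 50.6 tcp [0.4499 0.282  0.1436] yaw 80.24814916052507 tilt [ 0.0004 -0.0001 -1.    ] w 0.03844651984956602 j [ 0.0904  0.4565 -0.8861  1.884   0.4188  0.9981 -1.1491]
```

The spoon lies lengthwise and centred in the tray (608, 255 mm; 126 × 28 mm, aligned within a few degrees, clear of the walls). The jars and bottle were checked earlier, and the arm is clear. Handing in.

```bash
python3 -c "
from cell import ctrl
print(ctrl.close_job())"
```

```text
the job is handed in; nothing more can be done
None
```

I handed the job in at about 51 s: the three jars are in their matching bays, the white-capped bottle is in the stand, and the spoon lies lengthwise in the tray. The camera checks showed everything placed upright; I took the spoon to be flat and hollow side up from its level carry and release at floor contact.

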